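# Clear the stand base and snap its brass cap home

## Robot

A 6-joint arm with a two-finger parallel gripper is mounted at the origin on the work surface. World frame = base frame: x ahead of the robot, y to its left, z up, the work surface at z = 0. Lengths are in m, angles in degrees, forces in N, time in s.
With the tool pointing down it reaches from about 0.25 to 0.725 m from the base axis. Payload 9.7 kg.
Tool frame: the origin (TCP) lies midway between the tips of the shut fingers; the grasp point (between the pads) lies 19 mm behind it (bot.pinch_z is the distance from the TCP to the grasp point, in m); z points along the fingers, y is the direction in which the jaws open and shut (so a half turn about z gives the same grasp; the last joint's range is limited). The gripper opens to 85 mm and grips with 20 to 120 N. Pads are 22 mm wide; open, the fingers measure 114 mm over their backs; the gripper's body (76 mm by 85 mm) begins 54 mm behind the grasp point. The pads swing forward as they close: fully open they stand 13 mm farther back than shut.
Start: joints at [-63.77, 4.979, 10.078, 95.1, 0, 90], TCP at [0.243, -0.493, 0.231] pointing down, gripper open.
Joint ranges: [-179.16, 179.16], [-48.56, 103.87], [-65.8, 70.77], [-126.05, 130.52], [-82.76, 87.17], [-180, 180]. Speed limits (degrees/s): [127.2, 127.2, 147.25, 180, 180, 180].

## Interface

Orientations are given as [roll, pitch, yaw] about the fixed x, y, z axes, in that order (R = Rz(yaw) Ry(pitch) Rx(roll)).
In Python, from workcell import bot, imaging gives the robot as it stands.
- The arm moves only by the tool servo_tool, never from a script. Its argument "moves" is a list that holds one entry, the list of rows, each a list of 7 numbers: the turn, a rotation vector about the tool's x, y, z in rad, then the shift along the tool's x, y, z in cm, then the finger opening in cm, from 0 to 8.54. A call has 1 to 12 rows; each row shifts and turns the pose as measured when the row begins, along the tool's axes as they then stand; what a row does not reach is not made up. A row lasts 1/12 s, in which the tool goes at most 41.7 mm and 7.16 degrees, less where a joint would pass 70% of its speed; a pose out of reach is approached as far as the arm can. A call is refused whole if a number of a shift passes 4.17 or a number of a turn 0.125, either way. A call with a gripper value outside its range is refused whole. The fingers move at their own pace and stop on an object; "force" is the grip in N (left out, the last holds). Time passes only in rows, so rows that do not move let the fingers close. It gives the time, the measured TCP pose, the force and the opening at its end, in the units of the state.
- bot.get_obs(): the state, without advancing time (a new reading comes with each control period).
- imaging.camera(name): name is "side" or "top" or "wrist"; returns the picture (384x512x3 uint8, blue, green, red); there is no depth.
- imaging.calibration(name): a dict with "fx", "fy", "cx", "cy" (pixels), "camera_from_world" (4x4, takes a point from world to camera coordinates). Camera axes: x right, y down, z forward; pixel columns grow to the right and rows downward; lengths in m; the calibration is good to about 2 mm. A picture is of the moment at which its call begins: read the wrist's pose just before it. calibration takes no time and is no camera call; for the wrist camera it gives the pose at the moment of the call.
- bot.job_done(): hands the job in, once; it reports no verdict.
The state is a dict: "time": time; "q": joint angles; "qd": joint speeds; "joint_efforts": joint torques, N m; "ee_pos": TCP position; "tcp_rot": TCP orientation; "wrist_force": force on the tool from outside, world axes, zero at the start; "torque": the same for the moment, N m; "opening": finger opening in m.
Only numpy, scipy, OpenCV 4.12 (cv2) and the standard library are available. Lean on these libraries where they do the work, as an engineer would, in place of code of your own. Each camera call takes 0.05 s, during which the arm holds its last target.

## Task

Scrape all four loose brass chips off the steel base plate with the scraper block (not with the fingers), and set the block down on the bench off the plate. Then push the domed brass cap straight down onto the plate's stud until it clicks, and keep pressing after the click so that the spring collar under the cap stays at least half squeezed; finish like that, with the gripper still holding the cap pressed down. Leave the bowl, the ring and the candlestick where they stand.

Things in the scene. Friction and masses are not known exactly. Their poses are not given: they have to be found in the camera images.
- plate: Dark steel base plate of a stand, screwed to the bench: 110 mm (its x) by 200 mm (its y), 16 mm thick. Origin: centre of its underside. The stud stands 60 mm from the centre towards its +y; the chips lie on the other half, y from -85 to -5 mm, x from -15 to +53 mm. Its x axis points roughly away from the robot, within 0.45 rad.
- stud (a point): Foot of the stud's axis, on the plate's top face (16 mm over the bench); z up. Steel stud, diameter 14 mm, 24 mm tall, the top 7 mm tapering to 6 mm. Three spring balls bulge 4.5 mm from its side, centred 12.5 mm above the plate, and give way to the cap's lip. Round its foot lies the spring collar, diameter 38 mm, top 4 mm above the plate.
- collar (a joint): How far the spring collar round the stud's foot is squeezed down, in m: 0 free (its top 4 mm above the plate), 0.003 fully down. About 2 N to start, 9 N fully down.
- cap: Domed brass snap cap, open side down: diameter 41 mm, 36 mm tall, side straight up to 29 mm, about 90 g. Origin: centre of its lower rim; z up. Its 19 mm mouth has a lip 4 mm thick, with a 30 mm wide hollow above. On the stud the lip meets the balls with the rim 16.5 mm above the plate, takes 5 to 15 N to pass, then snaps down till the rim lies on the collar, 4 mm above the plate.
- scraper: Wooden scraper block with a steel edge below, standing on the bench: foot 24 mm (its x) by 100 mm (its y), 30 mm tall, with a grip ridge 26 mm (x) by 60 mm (y) from 30 to 70 mm above the underside. Origin: centre of its underside. Same front and back. About 170 g.
- bowl: Brass bowl, 110 mm wide, 60 mm tall, a bystander beyond the plate. Origin: centre of its underside.
- ring: Flat steel ring, 84 mm outside, 42 mm hole, 14 mm thick, a bystander beyond the plate. Origin: centre of its underside.
- candlestick: Short brass candlestick, foot 84 mm wide, 112 mm tall, a bystander beyond the plate. Origin: centre of its underside.
- chip0: Loose brass chip (offcut), 20 x 13 mm bar end, 5 mm thick, about 12 g, lying on the plate at the start. Origin: centre of its underside.
- chip1: Loose brass chip (offcut), five-sided, 22 mm wide, 5 mm thick, about 12 g, lying on the plate at the start. Origin: centre of its underside.
- chip2: Loose brass chip (offcut), 16 x 16 mm square, 6 mm thick, about 12 g, lying on the plate at the start. Origin: centre of its underside.
- chip3: Loose brass chip (offcut), six-sided, 24 mm wide, 6 mm thick, about 12 g, lying on the plate at the start. Origin: centre of its underside.
Things that resemble listed ones, but are neither listed nor needed, are in the scene too. What is meant by the scraper is not red, and is the larger of those in its own colour. Several things have the shape of the cap; the one meant has the colours described above.

How it is judged (in metres and radians):
On the way, in this order (a step that is already met when the one before it is completed fails the run):
1. all four chips are off the plate (height (world z) of each of chip0, chip1, chip2, chip3 below 0.014 m), for 0.2 s.
2. the cap has snapped past the balls and sits on the stud (horizontal distance between cap and stud below 0.004 m and angle between cap's own z axis and vertical below 0.1 rad and z of cap in the frame of stud below 0.006 m), for 0.1 s.
At the end, for the whole second after the job is handed in: Robot still touching the cap (over 3 N), cap snapped on, upright and centred on the stud (0.1 rad, 4 mm), collar squeezed at least 1.5 mm; all chips off the plate (undersides below 14 mm); scraper block released and at rest on the bench, touching neither plate nor cap (all of step 1 and horizontal distance between cap and stud below 0.004 m and angle between cap's own z axis and vertical below 0.1 rad and z of cap in the frame of stud below 0.0045 m and value of joint collar above 0.0015 m and contact force between any of the fingers, the arm and cap above 3 N and height (world z) of scraper below 0.055 m and contact force between scraper and plate below 0.1 N and contact force between scraper and cap below 0.1 N and contact force between scraper and the fingers below 0.1 N and linear speed of scraper below 0.02 m/s); the arm keeps its last pose, push and grip.
It fails at once if the fingers or arm touch a chip (contact force between any of the fingers, the arm and chip0 above 0.3 N or contact force between any of the fingers, the arm and chip1 above 0.3 N or contact force between any of the fingers, the arm and chip2 above 0.3 N or contact force between any of the fingers, the arm and chip3 above 0.3 N).
It fails at once if the bowl, the ring or the candlestick is shifted by more than 30 mm (distance of any of bowl, ring, candlestick from where it was at the start of the episode above 0.03 m).
It also fails if it takes over 64 s, if anything falls off the work surface, if the arm or the gripper's body presses on something with over 40 N, if the wrist force passes 120 N, or if a joint passes its speed limit or range.

## Working session

There is one attempt and no reset: what is moved stays moved. The work goes in short steps, Python scripts to look and compute and a tool call to move; the robot and the scene stay as the last step left them, time stands still between calls to the robot, and variables do not carry over. Pictures are saved under pics/ and viewed, and the job is handed in when it is done.

Besides the shell and the picture viewer there is one more tool, called after ">>>" by a JSON object that holds its "op" and its "data", one argument or row to a line. servo_tool: Moves the arm, as the interface text tells. Its arguments: {"type":"object","properties":{"moves":{"type":"array","items":{"type":"array","items":{"type":"array","items":{"type":"number"}}}},"force":{"type":"number"}},"required":["moves"]}

```bash
ls; mkdir -p pics; python3 - <<'E'
from workcell import bot, imaging
import cv2,numpy as np
print(bot.get_obs())
for n in ["side","top","wrist"]:
    im=imaging.camera(n); cv2.imwrite(f"pics/{n}0.png",im)
    c=imaging.calibration(n); print(n,c["fx"],c["fy"],c["cx"],c["cy"]); print(np.round(c["camera_from_world"],4).tolist())
E
```

```text
pics
{'time': 0.0, 'q': array([-6.37709882e+01,  5.01217798e+00,  1.00333861e+01,  9.51000916e+01,
        1.64726511e-04,  8.99976141e+01]), 'qd': array([ 0.05753639, -0.0071327 ,  0.04418263, -0.06432395, -0.01420557,
        0.00173248]), 'joint_efforts': array([-3.82179205e-03, -5.20385885e+01,  4.64805293e+01,  1.62276562e-02,
       -2.02275637e-04, -4.21707307e-05]), 'ee_pos': array([ 0.24297336, -0.49315472,  0.23056317]), 'tcp_rot': array([-1.79921116e+02, -1.68011199e-04,  2.62313974e+01]), 'wrist_force': array([-0.2234338 ,  0.21421768, -0.19979812]), 'torque': array([0.00218466, 0.0095552 , 0.05864206]), 'opening': 0.08553378024006449}
side 362.4824525108449 362.4824525108449 258.86385433441956 196.32581435537202
[[0.999, -0.0397, 0.0198, -0.5928], [-0.015, -0.7217, -0.692, 0.0362], [0.0418, 0.6911, -0.7216, 0.9618], [0.0, 0.0, 0.0, 1.0]]
top 422.7313871914446 422.7313871914446 257.74289405259145 193.3282662759464
[[-0.0014, -1.0, 0.0044, -0.005], [-0.9976, 0.0011, -0.0697, 0.5851], [0.0697, -0.0045, -0.9976, 0.9469], [0.0, 0.0, 0.0, 1.0]]
wrist 301.00225850006854 301.00225850006854 254.4599968168246 198.5634010810224
[[0.442, -0.897, -0.0008, -0.5505], [-0.8606, -0.4243, 0.2816, -0.037], [-0.253, -0.1237, -0.9595, 0.3787], [0.0, 0.0, 0.0, 1.0]]
```

View pics/top0.png

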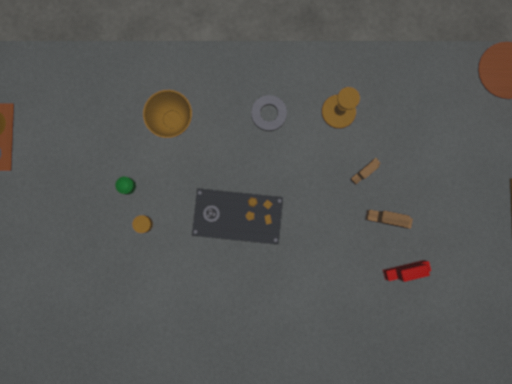

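View pics/side0.png

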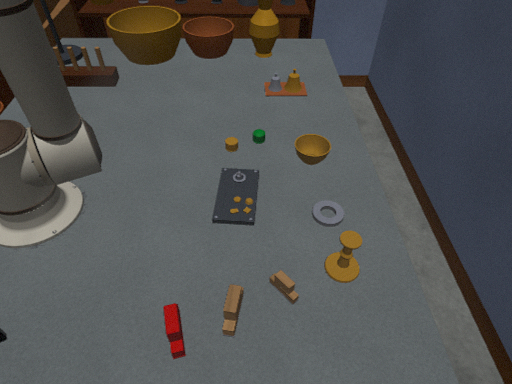

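View pics/wrist0.png

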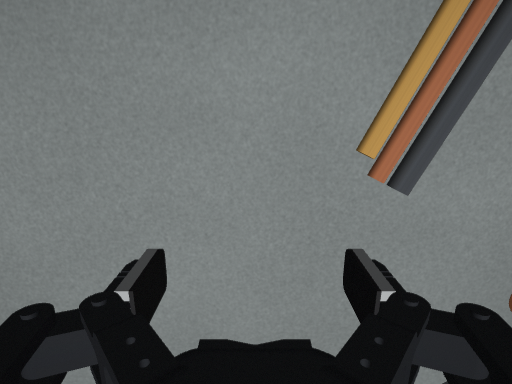

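```bash
cat > h.py <<'E'
from workcell import bot, imaging
import cv2,numpy as np
def ray(c,u,v,z):
    M=np.array(c["camera_from_world"]);R=M[:3,:3];t=M[:3,3]
    o=-R.T@t; d=R.T@np.array([(u-c["cx"])/c["fx"],(v-c["cy"])/c["fy"],1])
    return o+d*(z-o[2])/d[2]
def proj(c,P):
    M=np.array(c["camera_from_world"]);p=M[:3,:3]@np.array(P)+M[:3,3]
    return np.array([c["cx"]+c["fx"]*p[0]/p[2],c["cy"]+c["fy"]*p[1]/p[2]])
def crop(im,x0,y0,x1,y1,s,name):
    a=cv2.resize(im[y0:y1,x0:x1],None,fx=s,fy=s,interpolation=cv2.INTER_CUBIC)
    a=cv2.convertScaleAbs(a,alpha=1.6,beta=10)
    cv2.imwrite(name,a)
E
python3 - <<'E'
from h import *
im=cv2.imread("pics/top0.png")
crop(im,180,180,300,255,6,"pics/plate.png")
crop(im,340,150,440,290,4,"pics/scr.png")
crop(im,100,165,170,245,6,"pics/caps.png")
E
```

```text
(no output)
```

View pics/plate.png

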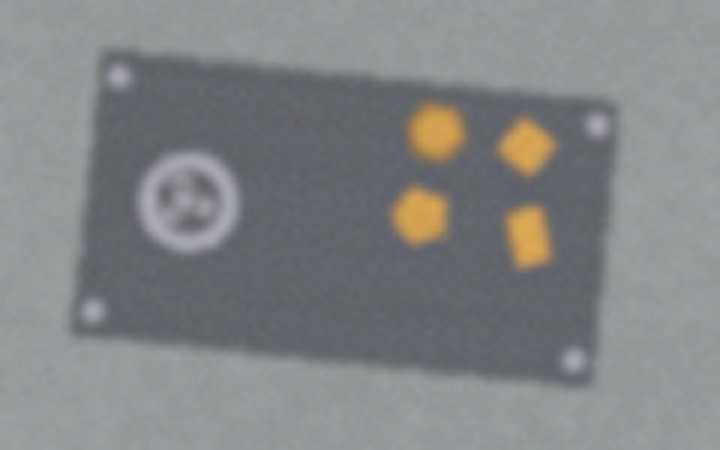

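View pics/scr.png

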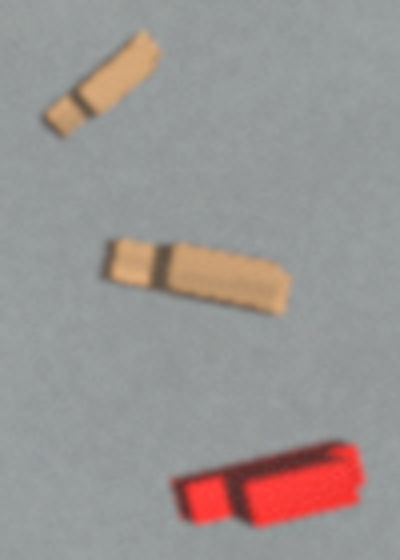

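View pics/caps.png

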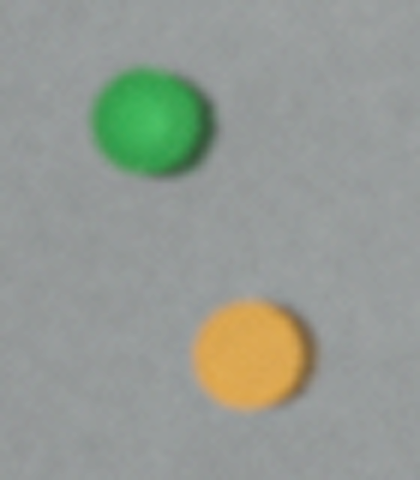

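```bash
cat > fit.py <<'E'
from h import *
from scipy.optimize import minimize
def box(x0,x1,y0,y1,z0,z1): return np.array([[x,y,z] for x in(x0,x1) for y in(y0,y1) for z in(z0,z1)])
def cyl(r,z): 
    a=np.linspace(0,2*np.pi,40); return np.c_[r*np.cos(a),r*np.sin(a),0*a+z]
MODELS={"scraper":[box(-.012,.012,-.05,.05,0,.03),box(-.013,.013,-.03,.03,.03,.07)],
"plate":[box(-.055,.055,-.1,.1,0,.016)],
"cap":[np.vstack([cyl(.0205,0),cyl(.0205,.029),cyl(.015,.034),cyl(.006,.036)])]}
def render(c,model,p,shape,S=4,z=0):
    m=np.zeros((shape[0]*S,shape[1]*S),np.uint8)
    R=np.array([[np.cos(p[2]),-np.sin(p[2]),0],[np.sin(p[2]),np.cos(p[2]),0],[0,0,1]])
    for pts in model:
        q=np.array([proj(c,R@P+[p[0],p[1],z]) for P in pts])
        q=((q+.5)*S-.5)
        h=cv2.convexHull(q.astype(np.float32)).reshape(-1,2)
        cv2.fillConvexPoly(m,np.round(h*16).astype(np.int32),1,shift=4)
    return m
def fit(views,model,p0,yaw=True,z=0):
    S=4
    big=[(c,cv2.resize(m.astype(np.float32),None,fx=S,fy=S,interpolation=cv2.INTER_LINEAR)>.5) for c,m in views]
    def cost(p):
        pp=[p[0],p[1],p[2] if yaw else 0]; s=0
        for c,m in big:
            r=render(c,model,pp,(m.shape[0]//S,m.shape[1]//S),S,z)>0
            s+=np.logical_xor(r,m).sum()/m.sum()
        return s
    best=None
    for st in (0.01,0.004):
        x0=best.x if best is not None else np.array(p0,float)
        sim=np.vstack([x0]+[x0+d for d in np.diag([st,st,st*10])])
        best=minimize(cost,x0,method="Nelder-Mead",options=dict(initial_simplex=sim,xatol=1e-4,fatol=1e-4,maxiter=150))
    return best.x,best.fun
def brassmask(im,box,kind):
    hsv=cv2.cvtColor(im,cv2.COLOR_BGR2HSV); m=np.zeros(im.shape[:2],np.uint8)
    x0,y0,x1,y1=box
    if kind=="plate":
        g=cv2.GaussianBlur(im,(3,3),0).max(2); k=(g<80)
    else: k=(hsv[...,1]>70)
    m[y0:y1,x0:x1]=k[y0:y1,x0:x1]
    m=cv2.morphologyEx(m,cv2.MORPH_CLOSE,np.ones((7,7)) if kind!="plate" else np.ones((25,25)))
    n,l,s,_=cv2.connectedComponentsWithStats(m); i=1+np.argmax(s[1:,4]); return (l==i).astype(np.uint8)
E
cat > run1.py <<'E'
from fit import *
T=cv2.imread("pics/top0.png");Sd=cv2.imread("pics/side0.png");ct=imaging.calibration("top");cs=imaging.calibration("side")
print(T[130:240:10,225].tolist())
for name,bt,bs,y in [("scraper",(362,205,418,233),(218,280,248,338),0.1),("cap",(128,210,156,240),(222,135,242,154),0),("plate",(185,180,295,250),(205,160,268,230),-0.05)]:
    mt=brassmask(T,bt,name);ms=brassmask(Sd,bs,name)
    uv=cv2.moments(mt,True);u,v=uv["m10"]/uv["m00"],uv["m01"]/uv["m00"]
    p=ray(ct,u,v,.02)
    print(name,"areas",mt.sum(),ms.sum(),"init",p[:2])
    for nm,vw in (("top",[(ct,mt)]),("both",[(ct,mt),(cs,ms)]),("side",[(cs,ms)])):
        x,f=fit(vw,MODELS[name],[p[0],p[1],y],yaw=name!="cap")
        print(" ",nm,np.round(x[:2],4),round(np.degrees(x[2]),2),round(f,3))
E
python3 run1.py
```

```text
[[92, 93, 91], [91, 91, 88], [93, 93, 90], [91, 91, 89], [91, 90, 88], [88, 88, 86], [83, 82, 80], [59, 55, 54], [59, 57, 55], [59, 56, 54], [60, 57, 56]]
scraper areas 524 720 init [ 0.52831385 -0.30706921]
  top [ 0.5272 -0.3046] -10.14 0.165
  both [ 0.5267 -0.3046] -10.11 0.295
  side [ 0.5262 -0.3036] -10.05 0.122
cap areas 298 168 init [0.51619441 0.25851625]
  top [0.5164 0.2594] 0.96 0.078
  both [0.516  0.2585] 2.65 0.219
  side [0.5155 0.2561] 2.13 0.094
plate areas 4293 2222 init [0.53321436 0.04153701]
  top [0.5335 0.0418] -5.95 0.018
  both [0.5337 0.0406] -5.82 0.069
  side [0.5337 0.0384] -5.69 0.036
```

```bash
cat > plan.py <<'E'
from h import *
from scipy.spatial.transform import Rotation as Ro
import sys
def plan(x,y,z,yaw,n,op,show=True):
    o=bot.get_obs(); R=Ro.from_euler("xyz",o["tcp_rot"],degrees=True); p=o["ee_pos"].copy()
    Rt=Ro.from_euler("xyz",[180,0,yaw],degrees=True); rv=(R.inv()*Rt).as_rotvec(); d=np.array([x,y,z])-p
    print("t",round(o["time"],2),"p",np.round(p*1000,1),"rot",np.round(o["tcp_rot"],2),"d mm",np.round(d*1000,1),"turn deg",np.round(np.degrees(rv),2))
    rows=[]
    for i in range(n):
        s=R.inv().apply(d/n)*100
        rows.append([round(float(a),3) for a in rv/n]+[round(float(a),2) for a in s]+[op]); R=R*Ro.from_rotvec(rv/n)
    print(str(rows).replace(" ",""))
if __name__=="__main__":
    a=[float(v) for v in sys.argv[1:]]; plan(a[0],a[1],a[2],a[3],int(a[4]),a[5])
E
python3 plan.py 0.5267 -0.3046 0.14 79.9 10 8.5
```

```text
t 0.15 p [ 243.  -493.2  230.7] rot [-179.94   -0.     26.23] d mm [283.7 188.6 -90.7] turn deg [-6.000e-02 -3.000e-02 -5.367e+01]
[[-0.0,-0.0,-0.094,3.38,-0.44,0.91,8.5],[-0.0,-0.0,-0.094,3.4,-0.12,0.91,8.5],[-0.0,-0.0,-0.094,3.4,0.2,0.91,8.5],[-0.0,-0.0,-0.094,3.37,0.52,0.91,8.5],[-0.0,-0.0,-0.094,3.3,0.83,0.91,8.5],[-0.0,-0.0,-0.094,3.21,1.13,0.91,8.5],[-0.0,-0.0,-0.094,3.09,1.43,0.91,8.5],[-0.0,-0.0,-0.094,2.94,1.71,0.91,8.5],[-0.0,-0.0,-0.094,2.77,1.98,0.91,8.5],[-0.0,-0.0,-0.094,2.57,2.23,0.91,8.5]]
```

Scraper candidates in the top view are the large wooden block (390,218), a small wooden one (366,172) and a red one (409,271). I choose the large wooden one. Cap candidates are brass (141,224) and green (125,185), and I choose brass. The crops confirm both choices.

>>> {"op": "servo_tool", "data": {
  "moves": [
    [[0,0,-0.094,3.38,-0.44,0.91,8.5],[0,0,-0.094,3.4,-0.12,0.91,8.5],[0,0,-0.094,3.4,0.2,0.91,8.5],[0,0,-0.094,3.37,0.52,0.91,8.5],[0,0,-0.094,3.3,0.83,0.91,8.5],[0,0,-0.094,3.21,1.13,0.91,8.5],[0,0,-0.094,3.09,1.43,0.91,8.5],[0,0,-0.094,2.94,1.71,0.91,8.5],[0,0,-0.094,2.77,1.98,0.91,8.5],[0,0,-0.094,2.57,2.23,0.91,8.5]]
  ]
}}

```text
time: 0.98
ee_pos: [0.5302, -0.2964, 0.1348]
tcp_rot: [-179.9, 0.1, 81.8]
wrist_force: [1.1, -1.2, 0.4]
opening: 0.085
```

```bash
python3 - <<'E'
from h import *
c=imaging.calibration("wrist");im=imaging.camera("wrist");cv2.imwrite("pics/w1.png",im)
np.save("w1.npy",c["camera_from_world"])
print(bot.get_obs()["q"])
E
python3 plan.py 0.5267 -0.3046 0.14 79.9 3 8.5
```

```text
[-2.87424537e+01  1.23807302e+01  7.40864144e+00  8.52034857e+01
  2.06105366e-02  6.88516294e+01]
t 1.03 p [ 533.8 -292.6  132. ] rot [-1.7984e+02 -8.0000e-02  8.2410e+01] d mm [ -7.1 -12.    8. ] turn deg [-0.16 -0.08  2.51]
[[-0.001,-0.0,0.015,-0.43,-0.18,-0.27,8.5],[-0.001,-0.0,0.015,-0.43,-0.18,-0.27,8.5],[-0.001,-0.0,0.015,-0.43,-0.17,-0.27,8.5]]
```

View pics/w1.png

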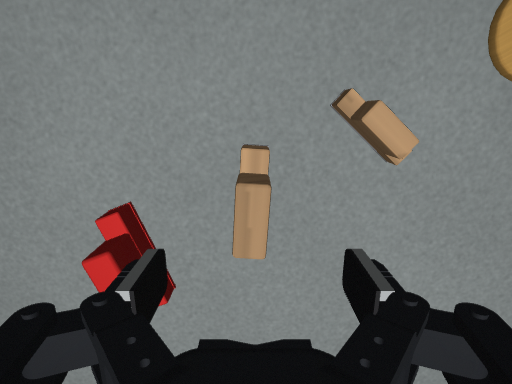

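```bash
python3 - <<'E'
from fit import *
c=imaging.calibration("wrist");im=imaging.camera("wrist");cv2.imwrite("pics/w2.png",im)
m=brassmask(im,(225,125,290,285),"s");print(m.sum())
x,f=fit([(c,m)],MODELS["scraper"],[.5267,-.3046,-.176]);print(np.round(x,4),np.degrees(x[2]),f)
r=render(c,MODELS["scraper"],x,im.shape[:2],1)
o=im.copy(); cv2.drawContours(o,cv2.findContours(r,0,2)[0],-1,(0,255,0),1);cv2.drawContours(o,cv2.findContours(m,0,2)[0],-1,(255,0,0),1)
crop(o,200,100,320,290,3,"pics/w2o.png")
E
python3 plan.py 0.5267 -0.3046 0.14 79.9 3 8.5
```

```text
3745
[ 0.5261 -0.3054 -0.2095] -12.002492910237205 0.07124974964950931
t 1.08 p [ 531.6 -294.2  132.7] rot [-1.7976e+02 -4.0000e-02  8.1990e+01] d mm [ -4.9 -10.4   7.3] turn deg [-0.24 -0.04  2.09]
[[-0.001,-0.0,0.012,-0.36,-0.11,-0.24,8.5],[-0.001,-0.0,0.012,-0.37,-0.11,-0.24,8.5],[-0.001,-0.0,0.012,-0.37,-0.1,-0.24,8.5]]
```

View pics/w2o.png

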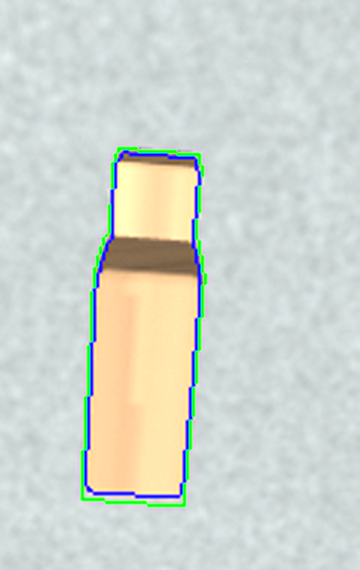

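```bash
python3 plan.py 0.5265 -0.305 0.034 79.2 8 8.5
```

```text
t 1.08 p [ 531.6 -294.2  132.7] rot [-1.7976e+02 -4.0000e-02  8.1990e+01] d mm [ -5.1 -10.8 -98.7] turn deg [-0.24 -0.04  2.79]
[[-0.001,-0.0,0.006,-0.14,-0.04,1.23,8.5],[-0.001,-0.0,0.006,-0.14,-0.04,1.23,8.5],[-0.001,-0.0,0.006,-0.14,-0.04,1.23,8.5],[-0.001,-0.0,0.006,-0.14,-0.04,1.23,8.5],[-0.001,-0.0,0.006,-0.14,-0.04,1.23,8.5],[-0.001,-0.0,0.006,-0.14,-0.04,1.23,8.5],[-0.001,-0.0,0.006,-0.14,-0.04,1.23,8.5],[-0.001,-0.0,0.006,-0.14,-0.04,1.23,8.5]]
```

>>> {"op": "servo_tool", "data": {
  "moves": [
    [[0,0,0.01,-0.3,-0.06,1.2,8.5],[0,0,0.01,-0.3,-0.06,1.2,8.5],[0,0,0.01,-0.3,-0.06,1.2,8.5],[0,0,0.01,-0.1,-0.06,1.2,8.5],[0,0,0,0,0,1.2,8.5],[0,0,0,0,0,1.2,8.5],[0,0,0,0,0,1.0,8.5],[0,0,0,0,0,0.6,8.5],[0,0,0,0,0,0,8.5]]
  ]
}}

```text
time: 1.83
ee_pos: [0.5197, -0.3093, 0.0326]
tcp_rot: [-179.5, -0.1, 78.6]
wrist_force: [-0.8, -0.9, -0.1]
opening: 0.085
```

```bash
python3 plan.py 0.5265 -0.305 0.034 79.2 2 8.5
```

```text
t 1.83 p [ 519.7 -309.3   32.6] rot [-1.7946e+02 -5.0000e-02  7.8560e+01] d mm [6.8 4.3 1.4] turn deg [-0.54 -0.05 -0.63]
[[-0.005,-0.0,-0.006,0.28,0.29,-0.07,8.5],[-0.005,-0.0,-0.006,0.28,0.29,-0.07,8.5]]
```

>>> {"op": "servo_tool", "data": {
  "moves": [
    [[-0.005,0,-0.005,0.28,0.29,-0.07,8.5],[-0.005,0,-0.005,0.28,0.29,-0.07,8.5],[0,0,0,0,0,0,8.5]]
  ]
}}

```text
time: 2.08
ee_pos: [0.5264, -0.3057, 0.0344]
tcp_rot: [179.9, -0.1, 79.0]
wrist_force: [0.5, 0.3, 0.6]
opening: 0.0853
```

```bash
python3 plan.py 0.5265 -0.305 0.034 79.2 1 8.5
```

```text
t 2.08 p [ 526.4 -305.7   34.4] rot [ 1.7989e+02 -6.0000e-02  7.9040e+01] d mm [ 0.1  0.7 -0.4] turn deg [ 0.11 -0.06 -0.16]
[[0.002,-0.001,-0.003,0.07,0.0,0.04,8.5]]
```

Close.

>>> {"op": "servo_tool", "data": {
  "moves": [
    [[0,0,0,0,0,0,2.0],[0,0,0,0,0,0,1.5],[0,0,0,0,0,0,1.5],[0,0,0,0,0,0,1.5],[0,0,0,0,0,0,1.5],[0,0,0,0,0,0,1.5],[0,0,0,0,0,0,1.5],[0,0,0,0,0,0,1.5],[0,0,0,0,0,0,1.5]]
  ],
  "force": 60
}}

```text
time: 2.83
ee_pos: [0.5281, -0.3057, 0.0371]
tcp_rot: [179.7, 0.0, 79.1]
wrist_force: [0.3, 0.8, 0.3]
opening: 0.0253
```

```bash
python3 plan.py 0.5265 -0.305 0.084 84.1 5 1.5
```

```text
t 2.83 p [ 528.1 -305.7   37.1] rot [1.7966e+02 3.0000e-02 7.9120e+01] d mm [-1.6  0.7 46.9] turn deg [ 0.34  0.04 -4.98]
[[0.001,0.0,-0.017,0.01,-0.03,-0.94,1.5],[0.001,0.0,-0.017,0.01,-0.03,-0.94,1.5],[0.001,0.0,-0.017,0.01,-0.03,-0.94,1.5],[0.001,0.0,-0.017,0.01,-0.03,-0.94,1.5],[0.001,0.0,-0.017,0.01,-0.03,-0.94,1.5]]
```

>>> {"op": "servo_tool", "data": {
  "moves": [
    [[0,0,0,0,0,-1.0,1.5],[0,0,0,0,0,-1.5,1.5],[0,0,0,0,0,-1.5,1.5],[0,0,0,0,0,-1.2,1.5],[0,0,0,0,0,-0.5,1.5],[0,0,0,0,0,0,1.5]]
  ]
}}

```text
time: 3.33
ee_pos: [0.5267, -0.3051, 0.0974]
tcp_rot: [179.8, -0.0, 79.1]
wrist_force: [-0.1, -0.5, -1.9]
opening: 0.0255
```

```bash
python3 - <<'E'
from h import *
crop(imaging.camera("side"),180,240,310,360,5,"pics/lift.png")
E
python3 plan.py 0.491 -0.0017 0.10 84.1 12 1.5
```

```text
t 3.38 p [ 526.7 -305.1   96.9] rot [ 1.7984e+02 -4.0000e-02  7.9110e+01] d mm [-35.7 303.4   3.1] turn deg [ 0.16 -0.03 -4.99]
[[0.0,-0.0,-0.007,2.43,-0.77,-0.03,1.5],[0.0,-0.0,-0.007,2.43,-0.75,-0.03,1.5],[0.0,-0.0,-0.007,2.44,-0.73,-0.03,1.5],[0.0,-0.0,-0.007,2.44,-0.72,-0.03,1.5],[0.0,-0.0,-0.007,2.45,-0.7,-0.03,1.5],[0.0,-0.0,-0.007,2.45,-0.68,-0.03,1.5],[0.0,-0.0,-0.007,2.46,-0.66,-0.03,1.5],[0.0,-0.0,-0.007,2.46,-0.65,-0.03,1.5],[0.0,-0.0,-0.007,2.47,-0.63,-0.03,1.5],[0.0,-0.0,-0.007,2.47,-0.61,-0.03,1.5],[0.0,-0.0,-0.007,2.48,-0.59,-0.03,1.5],[0.0,-0.0,-0.007,2.48,-0.57,-0.03,1.5]]
```

View pics/lift.png

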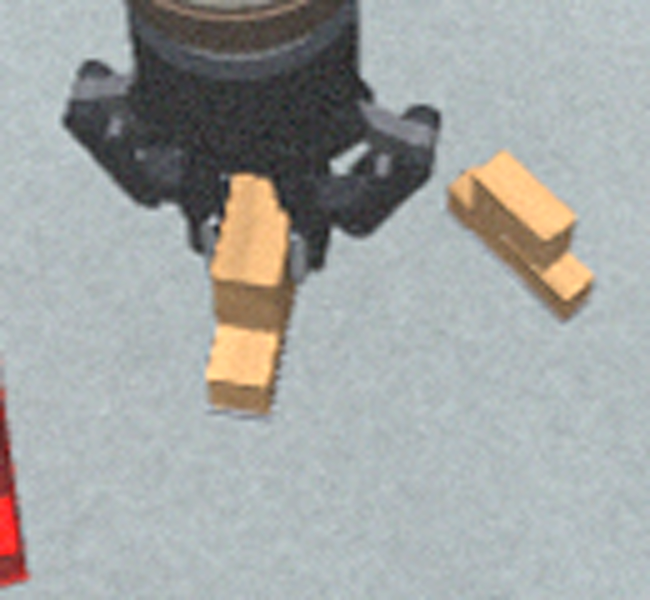

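Block is lifted and gripped square (crop around 245,300).

>>> {"op": "servo_tool", "data": {
  "moves": [
    [[0,0,-0.007,1.5,-0.5,0,1.5],[0,0,-0.007,2.5,-0.75,0,1.5],[0,0,-0.007,2.7,-0.75,0,1.5],[0,0,-0.007,2.7,-0.75,0,1.5],[0,0,-0.007,2.7,-0.75,0,1.5],[0,0,-0.007,2.7,-0.7,0,1.5],[0,0,-0.007,2.7,-0.7,0,1.5],[0,0,-0.007,2.7,-0.7,0,1.5],[0,0,-0.007,2.7,-0.65,0,1.5],[0,0,-0.007,2.3,-0.6,0,1.5],[0,0,-0.007,1.5,-0.4,0,1.5],[0,0,-0.007,0.5,-0.1,0,1.5]]
  ]
}}

```text
time: 4.38
ee_pos: [0.4899, -0.0143, 0.0869]
tcp_rot: [-179.6, -0.1, 83.9]
wrist_force: [-0.1, -0.4, -2.2]
opening: 0.0249
```

```bash
python3 plan.py 0.491 -0.0017 0.075 84.1 4 1.5
```

```text
t 4.38 p [489.9 -14.3  86.9] rot [-1.7955e+02 -9.0000e-02  8.3860e+01] d mm [  1.1  12.6 -11.9] turn deg [-0.45 -0.09 -0.24]
[[-0.002,-0.0,-0.001,0.32,-0.0,0.3,1.5],[-0.002,-0.0,-0.001,0.32,-0.0,0.3,1.5],[-0.002,-0.0,-0.001,0.32,-0.0,0.3,1.5],[-0.002,-0.0,-0.001,0.32,-0.0,0.3,1.5]]
```

>>> {"op": "servo_tool", "data": {
  "moves": [
    [[-0.003,0,-0.001,0.4,0,0.2,1.5],[-0.003,0,-0.001,0.4,0,0.2,1.5],[-0.002,0,-0.001,0.3,0,0.2,1.5],[0,0,0,0,0,0,1.5]]
  ]
}}

```text
time: 4.72
ee_pos: [0.4907, -0.0028, 0.0788]
tcp_rot: [-180.0, -0.1, 84.1]
wrist_force: [0.0, -0.9, -1.3]
opening: 0.0251
```

```bash
python3 - <<'E'
from h import *
im=imaging.camera("top");cv2.imwrite("pics/top2.png",im);crop(im,180,170,300,260,6,"pics/top2c.png")
im=imaging.camera("side");cv2.imwrite("pics/side2.png",im);crop(im,190,130,290,240,5,"pics/side2c.png")
E
python3 plan.py 0.491 -0.0017 0.058 84.1 4 1.5
```

```text
t 4.82 p [490.8  -3.2  79.2] rot [-1.7997e+02 -5.0000e-02  8.4080e+01] d mm [  0.2   1.5 -21.2] turn deg [-0.03 -0.05 -0.02]
[[-0.0,-0.0,-0.0,0.04,0.0,0.53,1.5],[-0.0,-0.0,-0.0,0.04,0.0,0.53,1.5],[-0.0,-0.0,-0.0,0.04,0.0,0.53,1.5],[-0.0,-0.0,-0.0,0.04,0.0,0.53,1.5]]
```

View pics/top2c.png

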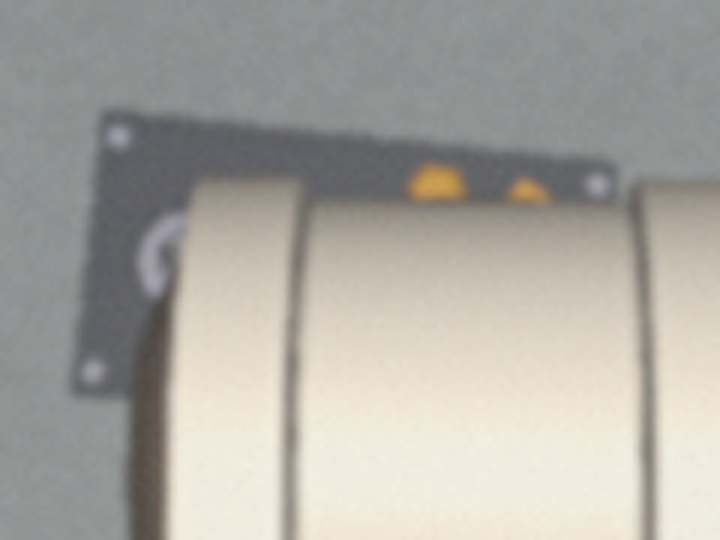

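View pics/side2c.png

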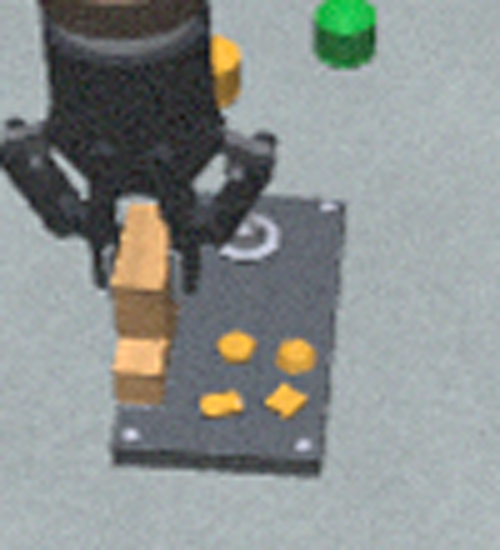

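>>> {"op": "servo_tool", "data": {
  "moves": [
    [[0,0,0,0.35,0,0.5,1.5],[0,0,0,0.35,0,0.5,1.5],[0,0,0,0.3,0,0.5,1.5],[0,0,0,0,0,0.4,1.5],[0,0,0,0,0,0.2,1.5],[0,0,0,0,0,0.1,1.5]]
  ]
}}

```text
time: 5.32
ee_pos: [0.4922, 0.0062, 0.0547]
tcp_rot: [-180.0, -0.0, 83.9]
wrist_force: [-0.6, -0.0, -1.7]
opening: 0.0251
```

```bash
python3 plan.py 0.492 0.0073 0.053 84.1 4 1.5
```

```text
t 5.32 p [492.2   6.2  54.7] rot [-1.7996e+02 -4.0000e-02  8.3920e+01] d mm [-0.2  1.1 -1.7] turn deg [-0.04 -0.04 -0.18]
[[-0.0,-0.0,-0.001,0.03,-0.01,0.04,1.5],[-0.0,-0.0,-0.001,0.03,-0.01,0.04,1.5],[-0.0,-0.0,-0.001,0.03,-0.01,0.04,1.5],[-0.0,-0.0,-0.001,0.03,-0.01,0.04,1.5]]
```

>>> {"op": "servo_tool", "data": {
  "moves": [
    [[0,0,0,0.05,0,0.1,1.5],[0,0,0,0.05,0,0.1,1.5],[0,0,0,0,0,0.1,1.5],[0,0,0,0,0,0.1,1.5]]
  ]
}}

```text
time: 5.65
ee_pos: [0.4922, 0.0069, 0.0531]
tcp_rot: [180.0, 0.0, 83.9]
wrist_force: [-4.0, 1.6, 6.9]
opening: 0.0251
```

```bash
python3 - <<'E'
from h import *
im=imaging.camera("side");cv2.imwrite("pics/side3.png",im);crop(im,190,150,290,240,6,"pics/side3c.png")
E
python3 plan.py 0.492 0.0073 0.053 84.1 4 1.5
```

```text
t 5.7 p [492.1   6.9  53. ] rot [1.7998e+02 1.0000e-02 8.3910e+01] d mm [-0.1  0.4 -0. ] turn deg [ 0.02  0.01 -0.19]
[[0.0,0.0,-0.001,0.01,-0.0,0.0,1.5],[0.0,0.0,-0.001,0.01,-0.0,0.0,1.5],[0.0,0.0,-0.001,0.01,-0.0,0.0,1.5],[0.0,0.0,-0.001,0.01,-0.0,0.0,1.5]]
```

View pics/side3c.png

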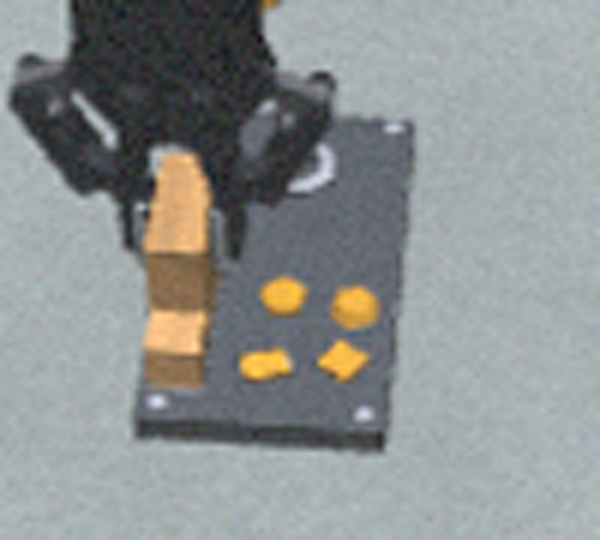

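>>> {"op": "servo_tool", "data": {
  "moves": [
    [[0,0,0,0,0.4,0,1.5],[0,0,0,0,0.6,0,1.5],[0,0,0,0,0.7,0,1.5],[0,0,0,0,0.7,0,1.5],[0,0,0,0,0.7,0,1.5],[0,0,0,0,0.7,0,1.5],[0,0,0,0,0.7,0,1.5],[0,0,0,0,0,0,1.5]]
  ]
}}

```text
time: 6.37
ee_pos: [0.5426, 0.0015, 0.0533]
tcp_rot: [179.9, 0.0, 83.9]
wrist_force: [0.3, -0.2, -1.3]
opening: 0.0251
```

```bash
python3 - <<'E'
from h import *
im=imaging.camera("side");cv2.imwrite("pics/side4.png",im);crop(im,190,150,290,240,6,"pics/side4c.png")
E
python3 plan.py 0.579 -0.0021 0.053 84.1 6 1.5
```

```text
t 6.42 p [542.    1.5  53.2] rot [1.7993e+02 1.0000e-02 8.3900e+01] d mm [37.  -3.6 -0.2] turn deg [ 0.07  0.01 -0.2 ]
[[0.0,0.0,-0.001,0.01,0.62,0.0,1.5],[0.0,0.0,-0.001,0.01,0.62,0.0,1.5],[0.0,0.0,-0.001,0.01,0.62,0.0,1.5],[0.0,0.0,-0.001,0.0,0.62,0.0,1.5],[0.0,0.0,-0.001,0.0,0.62,0.0,1.5],[0.0,0.0,-0.001,0.0,0.62,0.0,1.5]]
```

View pics/side4c.png

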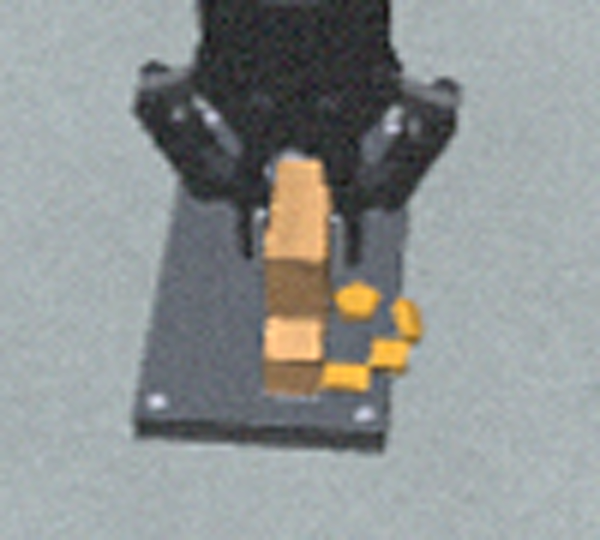

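>>> {"op": "servo_tool", "data": {
  "moves": [
    [[0,0,0,-0.1,0.4,0.02,1.5],[0,0,0,-0.1,0.6,0.02,1.5],[0,0,0,-0.1,0.6,0,1.5],[0,0,0,0,0.6,0,1.5],[0,0,0,0,0.6,0,1.5],[0,0,0,0,0.6,0,1.5],[0,0,0,0,0.5,0,1.5],[0,0,0,0,0,0,1.5]]
  ]
}}

```text
time: 7.08
ee_pos: [0.5841, -0.0064, 0.0531]
tcp_rot: [180.0, 0.0, 83.9]
wrist_force: [0.5, 0.8, 1.2]
opening: 0.0252
```

```bash
python3 - <<'E'
from h import *
im=imaging.camera("side");cv2.imwrite("pics/side5.png",im);crop(im,190,150,290,240,6,"pics/side5c.png")
E
python3 plan.py 0.579 -0.0021 0.053 84.1 6 1.5
```

```text
t 7.13 p [583.9  -6.4  53.1] rot [1.7994e+02 1.0000e-02 8.3900e+01] d mm [-4.9  4.3 -0.1] turn deg [ 0.06  0.01 -0.2 ]
[[0.0,0.0,-0.001,0.06,-0.09,0.0,1.5],[0.0,0.0,-0.001,0.06,-0.09,0.0,1.5],[0.0,0.0,-0.001,0.06,-0.09,0.0,1.5],[0.0,0.0,-0.001,0.06,-0.09,0.0,1.5],[0.0,0.0,-0.001,0.06,-0.09,0.0,1.5],[0.0,0.0,-0.001,0.06,-0.09,0.0,1.5]]
```

View pics/side5c.png

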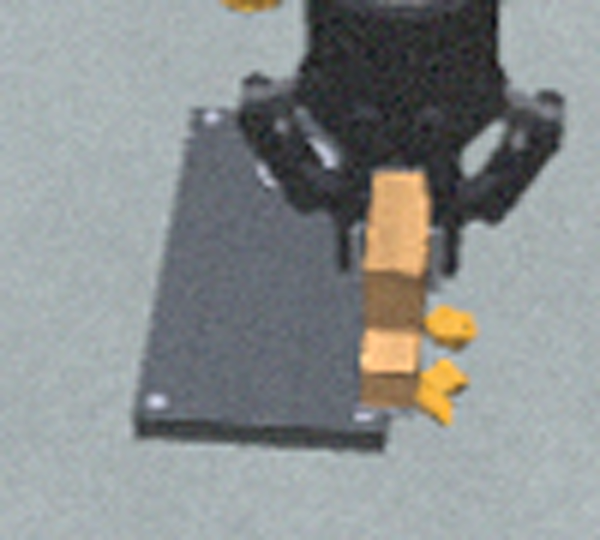

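>>> {"op": "servo_tool", "data": {
  "moves": [
    [[0,0,0,0,0.2,0,1.5],[0,0,0,0,0.2,0,1.5],[0,0,0,0,0,0,1.5],[0,0,0,0,0,-0.6,1.5],[0,0,0,0,-0.2,-1.5,1.5],[0,0,0,0,-1.5,-2.0,1.5],[0,0,0,0,-3.0,-1.5,1.5],[0,0,0,0,-3.5,0,1.5],[0,0,0,0,-2,0,1.5],[0,0,0,0,0,0,1.5]]
  ]
}}

```text
time: 7.97
ee_pos: [0.4826, 0.0045, 0.1129]
tcp_rot: [-180.0, 0.0, 83.9]
wrist_force: [0.4, -0.4, -2.1]
opening: 0.0254
```

```bash
python3 - <<'E'
from h import *
im=imaging.camera("side");cv2.imwrite("pics/side6.png",im);crop(im,190,150,290,240,6,"pics/side6c.png")
im=imaging.camera("top");cv2.imwrite("pics/top6.png",im);crop(im,180,170,300,260,6,"pics/top6c.png")
E
python3 plan.py 0.48 -0.16 0.10 84.1 6 1.5
```

```text
t 8.07 p [485.1   4.3 112.6] rot [179.93   0.    83.89] d mm [  -5.1 -164.3  -12.6] turn deg [ 0.07  0.   -0.21]
[[0.0,0.0,-0.001,-2.73,0.21,0.21,1.5],[0.0,0.0,-0.001,-2.73,0.2,0.21,1.5],[0.0,0.0,-0.001,-2.73,0.2,0.21,1.5],[0.0,0.0,-0.001,-2.73,0.2,0.21,1.5],[0.0,0.0,-0.001,-2.73,0.2,0.21,1.5],[0.0,0.0,-0.001,-2.73,0.2,0.21,1.5]]
```

View pics/side6c.png

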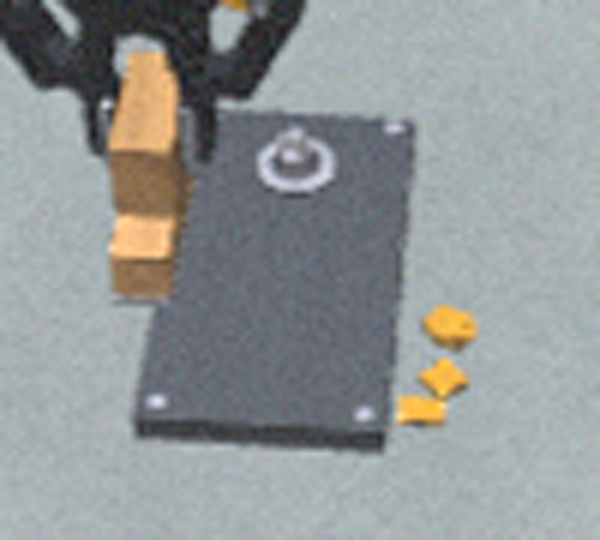

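View pics/top6c.png

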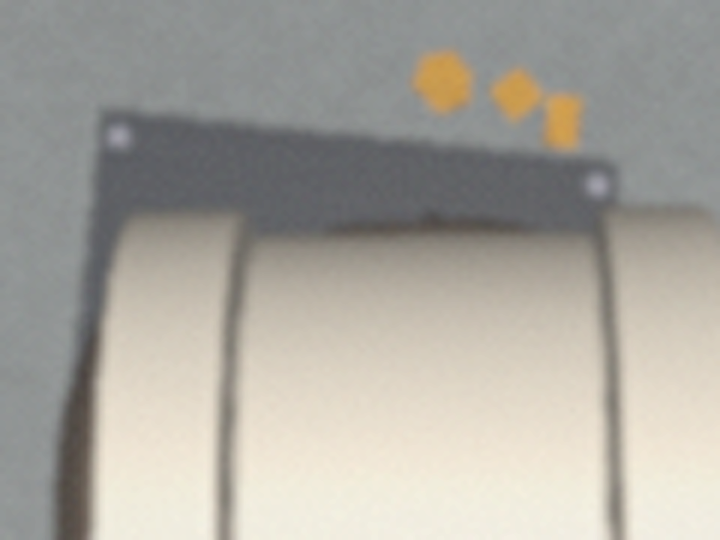

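```bash
python3 - <<'E'
from h import *
im=cv2.imread("pics/side6.png");crop(im,250,192,280,228,16,"pics/s6z.png")
im=cv2.imread("pics/top6.png");crop(im,244,174,284,200,16,"pics/t6z.png")
E
```

```text
(no output)
```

View pics/s6z.png

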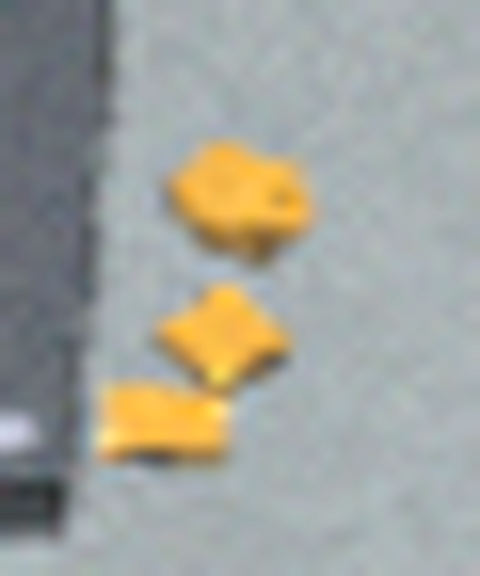

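View pics/t6z.png

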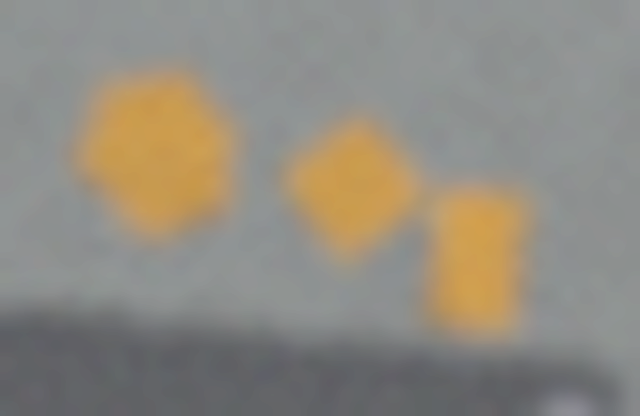

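```bash
python3 - <<'E'
from h import *
ct=imaging.calibration("top");cs=imaging.calibration("side")
def tri(a,b):
    A=[]
    for c,(u,v) in ((ct,a),(cs,b)):
        K=np.array([[c["fx"],0,c["cx"]],[0,c["fy"],c["cy"]],[0,0,1]]);P=K@np.array(c["camera_from_world"])[:3]
        A+= [u*P[2]-P[0],v*P[2]-P[1]]
    A=np.array(A);return np.linalg.lstsq(A[:,:3],-A[:,3],rcond=None)[0]
f=lambda p,o:(o[0]+(p[0]+.5)/16-.5,o[1]+(p[1]+.5)/16-.5)
for n,a,b in (("bar",(480,258),(165,410)),("sq",(350,190),(222,335)),("hex",(158,152),(235,192))):
    print(n,np.round(tri(f(a,(244,174)),f(b,(250,192))),4), [np.round(ray(ct,*f(a,(244,174)),z)[:2],4) for z in (.005,.02)],[np.round(ray(cs,*f(b,(250,192)),z)[:2],4) for z in (.005,.02)])
E
```

```text
bar [ 0.5945 -0.0425  0.0046] [array([ 0.5947, -0.0425]), array([ 0.5935, -0.0419])] [array([ 0.5942, -0.0429]), array([ 0.5933, -0.0557])]
sq [ 0.6048 -0.0237  0.0016] [array([ 0.6047, -0.0236]), array([ 0.6033, -0.0233])] [array([ 0.6044, -0.0267]), array([ 0.6033, -0.0399])]
hex [0.6092 0.0043 0.0065] [array([0.6102, 0.0043]), array([0.6088, 0.0042])] [array([0.6082, 0.0056]), array([ 0.607 , -0.0082])]
```

All four chips are on the bench beyond the plate: bar (260,218), square (264,212) and a stacked hexagon and pentagon (264,204) in the side view. Next I set the block down.

>>> {"op": "servo_tool", "data": {
  "moves": [
    [[0,0,0,-1.5,0.1,0,1.5],[0,0,0,-2.8,0.2,0,1.5],[0,0,0,-3.3,0.2,0,1.5],[0,0,0,-3.3,0.2,0,1.5],[0,0,0,-2.5,0.2,0.6,1.5],[0,0,0,-1.5,0.2,1.2,1.5],[0,0,0,-0.5,0,1.5,1.5],[0,0,0,0,0,1.5,1.5],[0,0,0,0,0,1.2,1.5],[0,0,0,0,0,0.6,1.5],[0,0,0,0,0,0,1.5]]
  ]
}}

```text
time: 8.98
ee_pos: [0.4906, -0.1616, 0.0424]
tcp_rot: [179.6, 0.0, 83.9]
wrist_force: [-0.9, -0.2, -1.4]
opening: 0.025
```

```bash
python3 plan.py 0.48 -0.16 0.037 84.1 4 1.5
```

```text
t 8.98 p [ 490.6 -161.6   42.4] rot [1.7962e+02 3.0000e-02 8.3920e+01] d mm [-10.6   1.6  -5.4] turn deg [ 0.38  0.03 -0.18]
[[0.002,0.0,-0.001,0.01,-0.27,0.13,1.5],[0.002,0.0,-0.001,0.01,-0.27,0.13,1.5],[0.002,0.0,-0.001,0.01,-0.27,0.13,1.5],[0.002,0.0,-0.001,0.01,-0.27,0.13,1.5]]
```

>>> {"op": "servo_tool", "data": {
  "moves": [
    [[0.003,0,0,0,0,0.15,1.5],[0.003,0,0,0,0,0.15,1.5],[0,0,0,0,0,0.15,1.5],[0,0,0,0,0,0.1,1.5]]
  ]
}}

```text
time: 9.32
ee_pos: [0.4925, -0.1618, 0.0379]
tcp_rot: [179.9, 0.0, 84.0]
wrist_force: [0.0, -0.4, -1.1]
opening: 0.0251
```

```bash
python3 plan.py 0.48 -0.16 0.037 84.1 4 1.5
```

```text
t 9.32 p [ 492.5 -161.8   37.9] rot [1.7992e+02 5.0000e-02 8.3970e+01] d mm [-12.5   1.8  -0.9] turn deg [ 0.08  0.05 -0.13]
[[0.0,0.0,-0.001,0.01,-0.32,0.02,1.5],[0.0,0.0,-0.001,0.01,-0.32,0.02,1.5],[0.0,0.0,-0.001,0.01,-0.32,0.02,1.5],[0.0,0.0,-0.001,0.01,-0.32,0.02,1.5]]
```

Down ~1 mm more, release, rise.

>>> {"op": "servo_tool", "data": {
  "moves": [
    [[0,0,0,0,0,0.08,1.5],[0,0,0,0,0,0.05,1.5],[0,0,0,0,0,0,5],[0,0,0,0,0,0,7],[0,0,0,0,0,0,7],[0,0,0,0,0,0,7],[0,0,0,0,0,0,7],[0,0,0,0,0,-1.5,7],[0,0,0,0,0,-3,7],[0,0,0,0,0,-3.5,7],[0,0,0,0,0,-3,7]]
  ]
}}

```text
time: 10.23
ee_pos: [0.4896, -0.1603, 0.1453]
tcp_rot: [-179.6, -0.1, 84.0]
wrist_force: [0.7, 0.1, 0.5]
opening: 0.0701
```

```bash
python3 - <<'E'
from h import *
im=imaging.camera("side");cv2.imwrite("pics/side7.png",im)
E
python3 plan.py 0.516 0.259 0.14 84.1 12 8.5
```

```text
t 10.28 p [ 491.4 -160.9  151.4] rot [1.7996e+02 4.0000e-02 8.4020e+01] d mm [ 24.6 419.9 -11.4] turn deg [ 0.04  0.04 -0.08]
[[0.0,0.0,-0.0,3.5,-0.16,0.09,8.5],[0.0,0.0,-0.0,3.5,-0.16,0.09,8.5],[0.0,0.0,-0.0,3.5,-0.16,0.09,8.5],[0.0,0.0,-0.0,3.5,-0.16,0.09,8.5],[0.0,0.0,-0.0,3.5,-0.16,0.09,8.5],[0.0,0.0,-0.0,3.5,-0.16,0.09,8.5],[0.0,0.0,-0.0,3.5,-0.16,0.09,8.5],[0.0,0.0,-0.0,3.5,-0.16,0.09,8.5],[0.0,0.0,-0.0,3.5,-0.16,0.09,8.5],[0.0,0.0,-0.0,3.5,-0.16,0.09,8.5],[0.0,0.0,-0.0,3.5,-0.16,0.09,8.5],[0.0,0.0,-0.0,3.5,-0.16,0.1,8.5]]
```

View pics/side7.png

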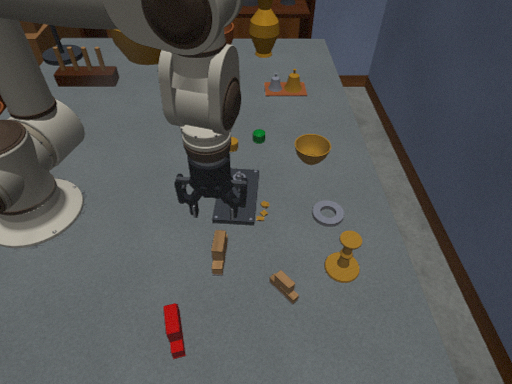

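>>> {"op": "servo_tool", "data": {
  "moves": [
    [[0,0,0,2.0,0,0,6],[0,0,0,3.5,-0.2,0,6],[0,0,0,4,-0.2,0,6],[0,0,0,4,-0.2,0,6],[0,0,0,4,-0.2,0,6],[0,0,0,4,-0.2,0,6],[0,0,0,4,-0.2,0,6],[0,0,0,4,-0.2,0,6],[0,0,0,4,-0.2,0,6],[0,0,0,4,-0.2,0,6],[0,0,0,2.5,0,0,6],[0,0,0,1,0,0,6]]
  ]
}}

```text
time: 11.28
ee_pos: [0.5205, 0.2628, 0.1551]
tcp_rot: [179.1, 0.0, 83.5]
wrist_force: [-0.3, -1.0, 0.6]
opening: 0.06
```

>>> {"op": "servo_tool", "data": {
  "moves": [
    [[0,0,0,0,0,0,6],[0,0,0,0,0,0,6]]
  ]
}}

```text
time: 11.45
ee_pos: [0.5202, 0.265, 0.1542]
tcp_rot: [179.2, 0.1, 83.7]
wrist_force: [0.6, -1.2, -0.3]
opening: 0.0602
```

```bash
python3 plan.py 0.516 0.259 0.14 84.1 3 6; cat > capfit.py <<'E'
from fit import *
import sys
c=imaging.calibration("wrist");im=imaging.camera("wrist");cv2.imwrite("pics/%s.png"%sys.argv[1],im)
E
python3 capfit.py w3
```

```text
t 11.45 p [520.2 265.  154.2] rot [1.7919e+02 7.0000e-02 8.3750e+01] d mm [ -4.2  -6.  -14.2] turn deg [ 0.81  0.07 -0.35]
[[0.005,0.0,-0.002,-0.21,-0.12,0.47,6.0],[0.005,0.0,-0.002,-0.21,-0.12,0.47,6.0],[0.005,0.0,-0.002,-0.21,-0.12,0.47,6.0]]
```

View pics/w3.png

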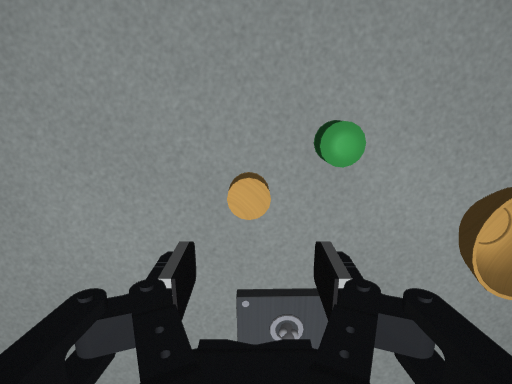

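```bash
python3 - <<'E'
from h import *
im=cv2.imread("pics/side0.png");crop(im,215,65,315,160,6,"pics/s0z.png")
im=cv2.imread("pics/w3.png");crop(im,210,110,380,230,4,"pics/w3z.png")
E
```

```text
(no output)
```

View pics/s0z.png

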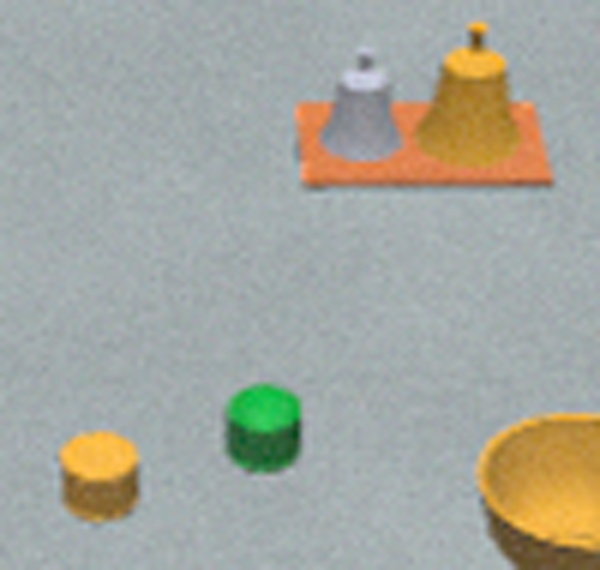

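View pics/w3z.png

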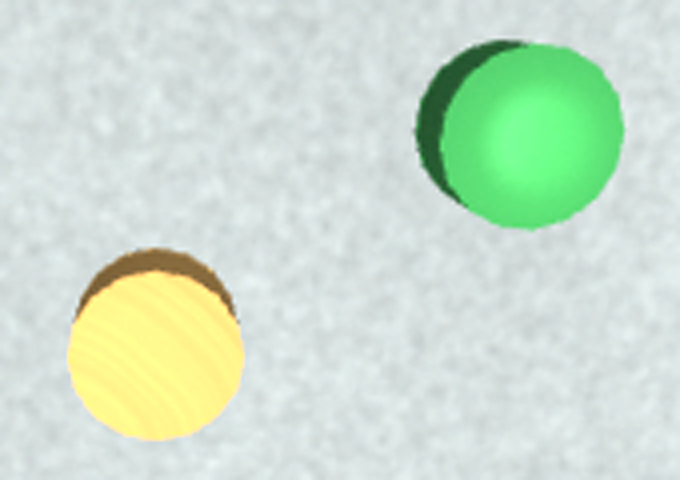

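```bash
python3 - <<'E'
from fit import *
c=imaging.calibration("wrist");im=cv2.imread("pics/w3.png")
T=cv2.imread("pics/top0.png");S0=cv2.imread("pics/side0.png");ct=imaging.calibration("top");cs=imaging.calibration("side")
mw=brassmask(im,(210,160,290,232),"s")
gw=brassmask(im,(300,105,380,180),"s")
mt=brassmask(T,(128,210,156,240),"c");ms=brassmask(S0,(222,135,242,154),"c")
gt=brassmask(T,(112,172,138,198),"c");gs=brassmask(S0,(248,125,270,146),"c")
def mod(r,h): return [np.vstack([cyl(r,0),cyl(r,h-.007),cyl(r*.73,h-.002),cyl(r*.3,h)])]
def flat(r,h): return [np.vstack([cyl(r,0),cyl(r,h)])]
for n,vw in (("brass",[(ct,mt),(cs,ms),(c,mw)]),("green",[(ct,gt),(cs,gs),(c,gw)])):
    p0=[.516,.259] if n=="brass" else [.604,.297]
    for nm,f in (("dome",mod),("flat",flat)):
        def cost(q):
            s=0
            for cc,m in vw:
                M=cv2.resize(m.astype(np.float32),None,fx=4,fy=4)>.5
                s+=np.logical_xor(render(cc,f(q[2],q[3]),[q[0],q[1],0],m.shape)>0,M).sum()/M.sum()
            return s
        x0=np.array(p0+[.0205,.036]);sim=np.vstack([x0]+[x0+d for d in np.diag([.004,.004,.002,.006])])
        r=minimize(cost,x0,method="Nelder-Mead",options=dict(initial_simplex=sim,maxiter=150,xatol=1e-4,fatol=1e-4))
        print(n,nm,np.round(r.x,4),round(r.fun,3))
E
```

```text
brass dome [0.5158 0.2574 0.0197 0.0374] 0.265
brass flat [0.5157 0.2571 0.0196 0.0306] 0.257
green dome [0.6042 0.2978 0.0196 0.0361] 0.266
green flat [0.6043 0.2978 0.0196 0.0298] 0.255
```

Brass (249,198) and green (341,144) caps match in size and shape. The brass one has the described colour, so I go to it.

```bash
python3 plan.py 0.5158 0.2574 0.06 84.1 6 6
```

```text
t 11.5 p [520.2 264.6 154.1] rot [1.792e+02 7.000e-02 8.371e+01] d mm [ -4.4  -7.2 -94.1] turn deg [ 0.8   0.07 -0.39]
[[0.002,0.0,-0.001,-0.13,-0.08,1.57,6.0],[0.002,0.0,-0.001,-0.13,-0.08,1.57,6.0],[0.002,0.0,-0.001,-0.13,-0.07,1.57,6.0],[0.002,0.0,-0.001,-0.13,-0.07,1.57,6.0],[0.002,0.0,-0.001,-0.13,-0.07,1.57,6.0],[0.002,0.0,-0.001,-0.13,-0.06,1.57,6.0]]
```

>>> {"op": "servo_tool", "data": {
  "moves": [
    [[0.003,0,0,-0.13,-0.08,1.2,6],[0.003,0,0,-0.13,-0.08,1.6,6],[0.003,0,0,-0.13,-0.08,1.6,6],[0.003,0,0,-0.13,-0.08,1.6,6],[0.003,0,0,-0.13,-0.08,1.2,6],[0,0,0,-0.1,-0.08,0.8,6],[0,0,0,0,0,0.2,6],[0,0,0,0,0,0,6]]
  ]
}}

```text
time: 12.17
ee_pos: [0.5155, 0.2465, 0.0662]
tcp_rot: [-179.9, 0.1, 83.0]
wrist_force: [0.1, 0.5, -0.2]
opening: 0.0601
```

```bash
python3 plan.py 0.5158 0.2574 0.003 84.1 6 6; python3 capfit.py w4
```

```text
t 12.17 p [515.5 246.5  66.2] rot [-1.7993e+02  1.0000e-01  8.3030e+01] d mm [  0.3  10.9 -63.2] turn deg [-0.07  0.1  -1.07]
[[-0.0,0.0,-0.003,0.18,-0.02,1.05,6.0],[-0.0,0.0,-0.003,0.18,-0.02,1.05,6.0],[-0.0,0.0,-0.003,0.18,-0.02,1.05,6.0],[-0.0,0.0,-0.003,0.18,-0.02,1.05,6.0],[-0.0,0.0,-0.003,0.18,-0.01,1.05,6.0],[-0.0,0.0,-0.003,0.18,-0.01,1.05,6.0]]
```

View pics/w4.png

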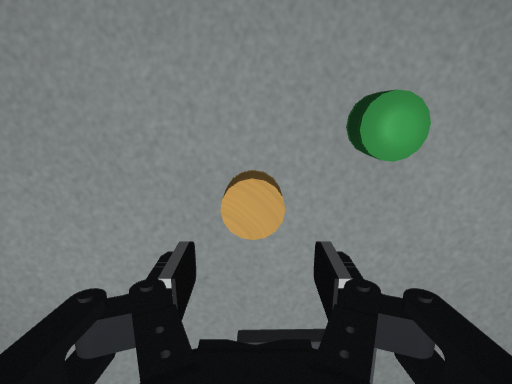

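```bash
python3 - <<'E'
from fit import *
c=imaging.calibration("wrist");im=cv2.imread("pics/w4.png")
m=brassmask(im,(205,155,300,255),"s")
x,f=fit([(c,m)],MODELS["cap"],[.5158,.2574,0],yaw=False);print(np.round(x,4),f)
E
python3 plan.py 0.5158 0.2574 0.003 84.1 6 6
```

```text
[0.5156 0.2569 0.0768] 0.030637691485571786
t 12.22 p [515.6 246.6  66.5] rot [-1.7994e+02  1.0000e-01  8.3030e+01] d mm [  0.2  10.8 -63.5] turn deg [-0.06  0.09 -1.07]
[[-0.0,0.0,-0.003,0.18,-0.02,1.06,6.0],[-0.0,0.0,-0.003,0.18,-0.02,1.06,6.0],[-0.0,0.0,-0.003,0.18,-0.02,1.06,6.0],[-0.0,0.0,-0.003,0.18,-0.02,1.06,6.0],[-0.0,0.0,-0.003,0.18,-0.02,1.06,6.0],[-0.0,0.0,-0.003,0.18,-0.02,1.06,6.0]]
```

>>> {"op": "servo_tool", "data": {
  "moves": [
    [[0,0,-0.003,0.4,-0.03,0.4,6],[0,0,-0.003,0.4,-0.03,0.8,6],[0,0,-0.003,0.3,-0.03,1.2,6],[0,0,-0.003,0,0,1.2,6],[0,0,-0.003,0,0,1.0,6],[0,0,-0.003,0,0,0.8,6],[0,0,0,0,0,0.4,6],[0,0,0,0,0,0,6]]
  ]
}}

```text
time: 12.88
ee_pos: [0.5169, 0.2601, 0.0039]
tcp_rot: [179.9, -0.0, 84.3]
wrist_force: [-0.5, -0.8, 0.3]
opening: 0.0601
```

```bash
python3 plan.py 0.5157 0.2571 0.003 84.1 2 6
```

```text
t 12.88 p [516.9 260.1   3.9] rot [179.91  -0.    84.26] d mm [-1.2 -3.  -0.9] turn deg [ 0.09 -0.    0.16]
[[0.001,-0.0,0.001,-0.15,-0.05,0.04,6.0],[0.001,-0.0,0.001,-0.15,-0.05,0.04,6.0]]
```

>>> {"op": "servo_tool", "data": {
  "moves": [
    [[0,0,0,-0.15,-0.05,0.03,6],[0,0,0,-0.15,-0.05,0.03,6],[0,0,0,0,0,0,6],[0,0,0,0,0,0,3.5],[0,0,0,0,0,0,3.5],[0,0,0,0,0,0,3.5],[0,0,0,0,0,0,3.5],[0,0,0,0,0,0,3.5],[0,0,0,0,0,0,3.5]]
  ],
  "force": 80
}}

```text
time: 13.63
ee_pos: [0.5166, 0.257, 0.0055]
tcp_rot: [179.8, -0.1, 84.2]
wrist_force: [-0.5, 0.1, -1.4]
opening: 0.0387
```

```bash
python3 plan.py 0.5157 0.2571 0.09 84.1 6 3.5
```

```text
t 13.63 p [516.6 257.    5.5] rot [ 1.7976e+02 -1.0000e-01  8.4220e+01] d mm [-0.9  0.1 84.5] turn deg [ 0.24 -0.1   0.12]
[[0.001,-0.0,0.0,0.0,-0.01,-1.41,3.5],[0.001,-0.0,0.0,0.0,-0.01,-1.41,3.5],[0.001,-0.0,0.0,0.0,-0.01,-1.41,3.5],[0.001,-0.0,0.0,0.0,-0.01,-1.41,3.5],[0.001,-0.0,0.0,0.0,-0.01,-1.41,3.5],[0.001,-0.0,0.0,0.0,-0.01,-1.41,3.5]]
```

>>> {"op": "servo_tool", "data": {
  "moves": [
    [[0,0,0,0,0,-0.6,3.5],[0,0,0,0,0,-1.4,3.5],[0,0,0,0,0,-2,3.5],[0,0,0,0,0,-2,3.5],[0,0,0,0,0,-2,3.5],[0,0,0,0,0,-1.2,3.5],[0,0,0,0,0,-0.5,3.5],[0,0,0,0,0,0,3.5]]
  ]
}}

```text
time: 14.3
ee_pos: [0.515, 0.2564, 0.1075]
tcp_rot: [179.9, 0.0, 84.2]
wrist_force: [0.2, 0.3, -1.2]
opening: 0.0385
```

```bash
python3 - <<'E'
from fit import *
T=cv2.imread("pics/top0.png");ct=imaging.calibration("top")
g=cv2.cvtColor(T,cv2.COLOR_BGR2GRAY)[200:228,198:226]; m=(g>75).astype(np.uint8)
ys,xs=np.where(m); 
(cx,cy),r=cv2.minEnclosingCircle(np.c_[xs,ys].astype(np.float32)); print(cx+198,cy+200,r, xs.min()+198,xs.max()+198,ys.min()+200,ys.max()+200)
u,v=198+(xs.min()+xs.max())/2,200+(ys.min()+ys.max())/2
print(ray(ct,u,v,.020))
im=imaging.camera("side");cv2.imwrite("pics/side8.png",im);crop(im,190,90,290,190,6,"pics/side8c.png")
E
python3 plan.py 0.53 0.02 0.12 84.1 10 3.5;python3 capfit.py w5
```

```text
210.9971752166748 213.22881317138672 8.46914291381836 203 219 205 221
[0.54027791 0.10098053 0.02      ]
t 14.35 p [514.9 256.3 106.9] rot [1.7994e+02 2.0000e-02 8.4230e+01] d mm [  15.1 -236.3   13.1] turn deg [0.06 0.02 0.13]
[[0.0,0.0,0.0,-2.34,0.39,-0.13,3.5],[0.0,0.0,0.0,-2.34,0.39,-0.13,3.5],[0.0,0.0,0.0,-2.34,0.39,-0.13,3.5],[0.0,0.0,0.0,-2.34,0.39,-0.13,3.5],[0.0,0.0,0.0,-2.34,0.39,-0.13,3.5],[0.0,0.0,0.0,-2.34,0.39,-0.13,3.5],[0.0,0.0,0.0,-2.34,0.39,-0.13,3.5],[0.0,0.0,0.0,-2.34,0.39,-0.13,3.5],[0.0,0.0,0.0,-2.34,0.39,-0.13,3.5],[0.0,0.0,0.0,-2.34,0.39,-0.13,3.5]]
```

View pics/side8c.png

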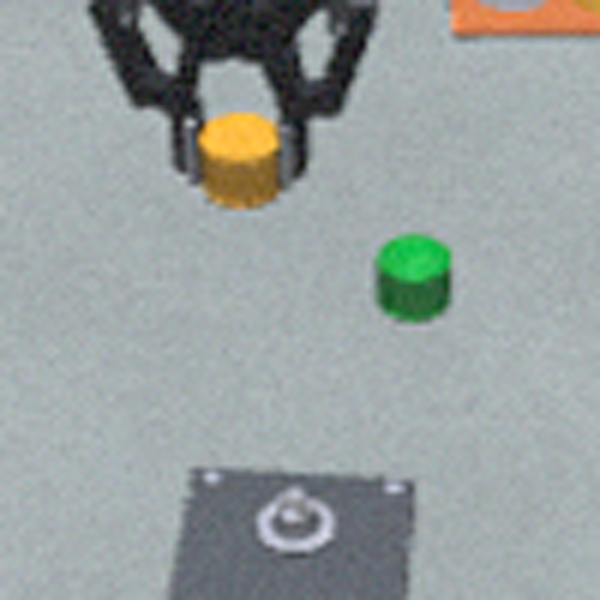

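View pics/w5.png

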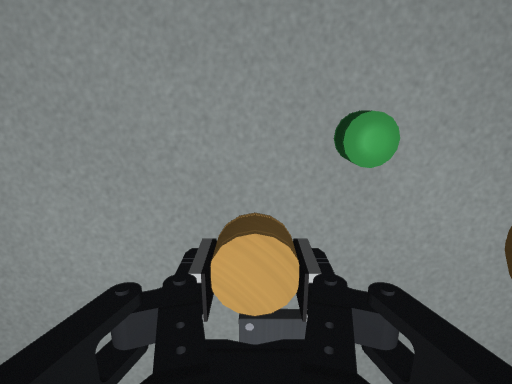

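```bash
python3 - <<'E'
from fit import *
c=imaging.calibration("wrist");im=imaging.camera("wrist");o=bot.get_obs();print(o["ee_pos"])
m=brassmask(im,(195,200,310,325),"s")
for dz in (.0035,.0055):
    x,f=fit([(c,m)],MODELS["cap"],[.515,.2564,0],yaw=False,z=o["ee_pos"][2]-dz);print(dz,np.round(x,4),f)
E
```

```text
[0.51413486 0.25594283 0.10516356]
0.0035 [0.5145 0.2562 0.0888] 0.03478143641939942
0.0055 [0.5144 0.255  0.103 ] 0.02129183377708874
```

>>> {"op": "servo_tool", "data": {
  "moves": [
    [[0,0,0,-1.2,0.2,-0.13,3.5],[0,0,0,-2.3,0.4,-0.13,3.5],[0,0,0,-2.8,0.4,-0.13,3.5],[0,0,0,-2.8,0.4,-0.13,3.5],[0,0,0,-2.8,0.4,-0.13,3.5],[0,0,0,-2.8,0.4,-0.13,3.5],[0,0,0,-2.8,0.4,-0.13,3.5],[0,0,0,-2.3,0.4,-0.13,3.5],[0,0,0,-1.3,0.4,-0.13,3.5],[0,0,0,-0.6,0.2,-0.13,3.5],[0,0,0,0,0,0,3.5],[0,0,0,0,0,0,3.5]]
  ]
}}

```text
time: 15.45
ee_pos: [0.5213, 0.0208, 0.1067]
tcp_rot: [-178.9, 0.5, 84.3]
wrist_force: [-0.2, 0.8, -0.3]
opening: 0.0388
```

```bash
python3 - <<'E'
from fit import *
import pickle
c=imaging.calibration("wrist");o=bot.get_obs();im=imaging.camera("wrist");cv2.imwrite("pics/w6.png",im);pickle.dump((c,o),open("w6.pkl","wb"));print(o["ee_pos"],o["qd"])
E
```

```text
[0.52131515 0.0207926  0.10674467] [-0.64802549  0.07475663 -0.37927181 -0.03020721 -0.01789725 -0.14417506]
```

View pics/w6.png

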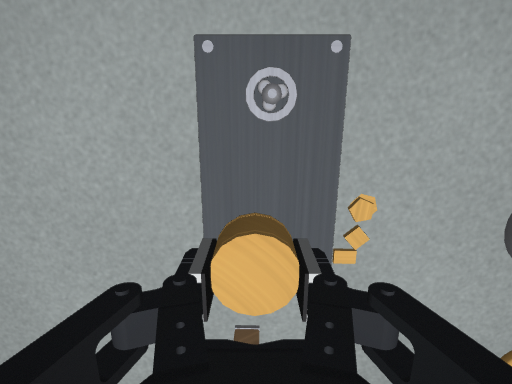

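```bash
python3 - <<'E'
from fit import *
import pickle
c,o=pickle.load(open("w6.pkl","rb"));im=cv2.imread("pics/w6.png")
g=cv2.cvtColor(im,cv2.COLOR_BGR2GRAY);print(g[94,240:302:4])
m=np.zeros_like(g);m[60:128,238:304]=(g[60:128,238:304]>110)
n,l,s,_=cv2.connectedComponentsWithStats(m);m=(l==1+np.argmax(s[1:,4])).astype(np.uint8)
cn=max(cv2.findContours(m,0,1)[0],key=cv2.contourArea);cv2.drawContours(m,[cn],-1,1,-1)
e=cv2.fitEllipse(cn);print(e)
print("ring",ray(c,e[0][0],e[0][1],.020))
x,f=fit([(c,m)],[cyl(.019,.020)],[.54,.1,0],yaw=False);print(np.round(x,4),f)
print("studtop",ray(c,271.5,93.5,.040))
# plate corners check
mm=np.zeros_like(g);
E
python3 plan.py 0.54 0.10 0.075 84.1 6 3.5
```

```text
[ 86  86 179 174  86  85 104 170 176 164 101 170  92 172 170  83]
((270.80914306640625, 93.66889953613281), (50.463069915771484, 53.5215950012207), 6.817849636077881)
ring [0.53951744 0.10067354 0.02      ]
[0.5396 0.1    0.0115] 0.06489919125185101
studtop [0.53925294 0.09998114 0.04      ]
t 15.5 p [521.3  21.1 106.7] rot [-178.89    0.5    84.33] d mm [ 18.7  78.9 -31.7] turn deg [-1.11  0.5   0.22]
[[-0.003,0.001,0.001,1.34,0.19,0.51,3.5],[-0.003,0.001,0.001,1.34,0.19,0.52,3.5],[-0.003,0.001,0.001,1.34,0.19,0.52,3.5],[-0.003,0.001,0.001,1.34,0.18,0.52,3.5],[-0.003,0.001,0.001,1.34,0.18,0.52,3.5],[-0.003,0.001,0.001,1.34,0.18,0.53,3.5]]
```

>>> {"op": "servo_tool", "data": {
  "moves": [
    [[-0.003,0.001,0,1.2,0.2,0.2,3.5],[-0.003,0.001,0,1.6,0.2,0.5,3.5],[-0.003,0.001,0,1.6,0.2,0.6,3.5],[-0.003,0.001,0,1.5,0.2,0.6,3.5],[-0.003,0.001,0,1.2,0.2,0.6,3.5],[-0.003,0.001,0,0.8,0.2,0.6,3.5],[0,0,0,0.3,0,0.4,3.5],[0,0,0,0,0,0.1,3.5],[0,0,0,0,0,0,3.5]]
  ],
  "force": 100
}}

```text
time: 16.25
ee_pos: [0.5405, 0.1146, 0.0659]
tcp_rot: [-179.9, 0.1, 84.8]
wrist_force: [0.3, -0.5, 0.1]
opening: 0.0379
```

```bash
python3 plan.py 0.5394 0.1008 0.06 84.1 4 3.5
```

```text
t 16.25 p [540.5 114.6  65.9] rot [-1.7989e+02  8.0000e-02  8.4820e+01] d mm [ -1.1 -13.8  -5.9] turn deg [-0.11  0.08  0.72]
[[-0.0,0.0,0.003,-0.35,0.0,0.15,3.5],[-0.0,0.0,0.003,-0.35,0.01,0.15,3.5],[-0.0,0.0,0.003,-0.35,0.01,0.15,3.5],[-0.0,0.0,0.003,-0.35,0.01,0.15,3.5]]
```

>>> {"op": "servo_tool", "data": {
  "moves": [
    [[0,0,0.003,-0.4,0,0.1,3.5],[0,0,0.003,-0.4,0,0.1,3.5],[0,0,0.003,-0.35,0,0.1,3.5],[0,0,0,-0.1,0,0,3.5],[0,0,0,0,0,0,3.5]]
  ]
}}

```text
time: 16.67
ee_pos: [0.5393, 0.0987, 0.0636]
tcp_rot: [-179.9, 0.1, 84.1]
wrist_force: [-0.5, 0.3, -0.5]
opening: 0.0381
```

```bash
python3 plan.py 0.5394 0.1008 0.06 84.1 4 3.5;  python3 capfit.py w7;python3 - <<'E'
from h import *
im=imaging.camera("side");cv2.imwrite("pics/side9.png",im);crop(im,200,130,280,200,8,"pics/side9c.png")
E
```

```text
t 16.67 p [539.3  98.7  63.6] rot [-1.7994e+02  1.0000e-01  8.4100e+01] d mm [ 0.1  2.1 -3.6] turn deg [-0.06  0.1  -0.  ]
[[-0.0,0.0,-0.0,0.05,-0.0,0.09,3.5],[-0.0,0.0,-0.0,0.05,-0.0,0.09,3.5],[-0.0,0.0,-0.0,0.05,-0.0,0.09,3.5],[-0.0,0.0,-0.0,0.05,-0.0,0.09,3.5]]
```

View pics/side9c.png

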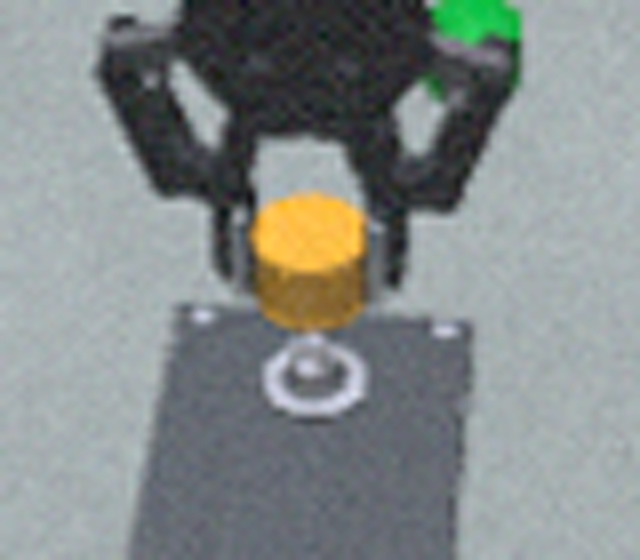

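View pics/w7.png

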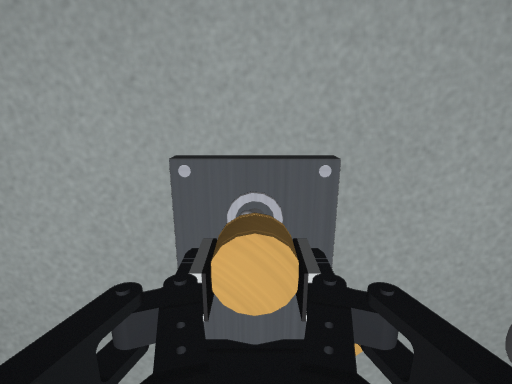

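```bash
python3 - <<'E'
from fit import *
o=bot.get_obs();z=o["ee_pos"][2]-.0055;print(o["ee_pos"])
cs=imaging.calibration("side");im=cv2.imread("pics/side9.png")
m=brassmask(im,(228,150,249,173),"s")
for zz in (z-.002,z,z+.002): print("cap side",fit([(cs,m)],MODELS["cap"],[.5393,.098,0],yaw=False,z=zz))
im0=cv2.imread("pics/side6.png")
g=cv2.cvtColor(im,cv2.COLOR_BGR2GRAY)
r=np.zeros_like(g);r[170:185,230:250]=g[170:185,230:250]>95
r=cv2.morphologyEx(r,cv2.MORPH_CLOSE,np.ones((9,9)))
n,l,s,_=cv2.connectedComponentsWithStats(r);r=(l==1+np.argmax(s[1:,4])).astype(np.uint8);print(s)
print("ring side",fit([(cs,r)],[cyl(.019,.020)],[.54,.1,0],yaw=False))
cw=imaging.calibration("wrist");im=cv2.imread("pics/w7.png")
m=brassmask(im,(195,200,310,325),"s")
print("cap wrist",fit([(cw,m)],MODELS["cap"],[.5393,.098,0],yaw=False,z=z))
print("ring wrist left/right", ray(cw,227,212,.02),ray(cw,282.5,212,.02), "top", ray(cw,255,193,.02))
E
```

```text
[0.53935744 0.09911399 0.06357925]
cap side (array([0.53842199, 0.10325457, 0.01765913]), np.float64(0.17968036529680365))
cap side (array([0.53842293, 0.10097137, 0.02508053]), np.float64(0.17990867579908676))
cap side (array([0.53901399, 0.09852607, 0.04553242]), np.float64(0.182648401826484))
[[     0      0    512    384 196518]
 [   233    172     13     10     90]]
ring side (array([0.53902629, 0.0969188 , 0.07021606]), np.float64(0.13579387186629527))
cap wrist (array([ 0.53933227,  0.09870645, -0.00254732]), np.float64(0.025927938329880804))
ring wrist left/right [0.52228553 0.10773381 0.02      ] [0.55834193 0.10403029 0.02      ] top [0.54178938 0.11866711 0.02      ]
```

>>> {"op": "servo_tool", "data": {
  "moves": [
    [[0,0,0,0.05,0,0.4,3.5],[0,0,0,0.05,0,0.5,3.5],[0,0,0,0.03,0,0.5,3.5],[0,0,0,0,0,0.4,3.5],[0,0,0,0,0,0.1,3.5],[0,0,0,0,0,0,3.5]]
  ]
}}

```text
time: 17.27
ee_pos: [0.5394, 0.1007, 0.0422]
tcp_rot: [-179.9, 0.1, 84.1]
wrist_force: [-0.2, -0.6, -0.5]
opening: 0.0386
```

```bash
python3 plan.py 0.5398 0.1004 0.044 84.1 1 3.5
```

```text
t 17.27 p [539.4 100.7  42.2] rot [-1.7993e+02  9.0000e-02  8.4130e+01] d mm [ 0.4 -0.3  1.8] turn deg [-0.07  0.09  0.03]
[[-0.001,0.002,0.0,-0.02,0.04,-0.18,3.5]]
```

>>> {"op": "servo_tool", "data": {
  "moves": [
    [[0,0,0,-0.02,0.03,0.2,3.5],[0,0,0,0,0,0.2,3.5],[0,0,0,0,0,0.1,3.5]]
  ]
}}

```text
time: 17.52
ee_pos: [0.5397, 0.1006, 0.0368]
tcp_rot: [-179.9, 0.1, 84.1]
wrist_force: [-0.3, -0.5, -0.3]
opening: 0.0385
```

```bash
python3 plan.py 0.5398 0.1004 0.036 84.1 1 3.5
```

```text
t 17.52 p [539.7 100.6  36.8] rot [-1.7992e+02  9.0000e-02  8.4150e+01] d mm [ 0.1 -0.2 -0.8] turn deg [-0.08  0.09  0.05]
[[-0.001,0.002,0.001,-0.02,0.01,0.08,3.5]]
```

>>> {"op": "servo_tool", "data": {
  "moves": [
    [[0,0,0,0,0,0.2,3.5],[0,0,0,0,0,0.2,3.5],[0,0,0,0,0,0.2,3.5]]
  ]
}}

```text
time: 17.77
ee_pos: [0.5405, 0.1003, 0.0337]
tcp_rot: [179.9, 0.1, 84.1]
wrist_force: [-4.1, -2.3, 9.7]
opening: 0.0386
```

```bash
python3 plan.py 0.5398 0.1004 0.036 84.1 1 3.5
```

```text
t 17.77 p [540.5 100.3  33.7] rot [1.7991e+02 1.0000e-01 8.4140e+01] d mm [-0.7  0.1  2.3] turn deg [0.09 0.1  0.04]
[[0.002,0.002,0.001,0.01,-0.07,-0.23,3.5]]
```

>>> {"op": "servo_tool", "data": {
  "moves": [
    [[0,0,0,0,-0.06,0.3,3.5],[0,0,0,0,-0.03,0.4,3.5]]
  ]
}}

```text
time: 17.93
ee_pos: [0.5401, 0.1003, 0.0284]
tcp_rot: [179.8, 0.1, 84.1]
wrist_force: [0.6, 0.3, -0.2]
opening: 0.0386
```

```bash
python3 plan.py 0.5398 0.1004 0.036 84.1 1 3.5
```

```text
t 17.93 p [540.1 100.3  28.4] rot [1.7979e+02 7.0000e-02 8.4120e+01] d mm [-0.3  0.1  7.6] turn deg [0.21 0.07 0.02]
[[0.004,0.001,0.0,0.0,-0.03,-0.76,3.5]]
```

>>> {"op": "servo_tool", "data": {
  "moves": [
    [[0.002,0,0,0,0,0.2,3.5],[0,0,0,0,0,0.2,3.5],[0,0,0,0,0,0.2,3.5]]
  ]
}}

```text
time: 18.18
ee_pos: [0.5402, 0.1004, 0.022]
tcp_rot: [179.9, 0.1, 84.1]
wrist_force: [-2.5, -0.3, 6.4]
opening: 0.0387
```

```bash
python3 plan.py 0.5398 0.1004 0.036 84.1 1 3.5
```

```text
t 18.18 p [540.2 100.4  22. ] rot [1.799e+02 6.000e-02 8.413e+01] d mm [-0.4 -0.  14. ] turn deg [0.1  0.06 0.03]
[[0.002,0.001,0.0,-0.01,-0.03,-1.4,3.5]]
```

>>> {"op": "servo_tool", "data": {
  "moves": [
    [[0,0,0,0,-0.03,0.25,3.5],[0,0,0,0,-0.02,0.3,3.5],[0,0,0,0,0,0.3,3.5]]
  ]
}}

```text
time: 18.43
ee_pos: [0.5403, 0.1005, 0.021]
tcp_rot: [179.7, -0.0, 84.1]
wrist_force: [-15.8, -2.9, 30.4]
opening: 0.0383
```

```bash
python3 plan.py 0.5398 0.1004 0.036 84.1 1 3.5
```

```text
t 18.43 p [540.3 100.5  21. ] rot [ 1.7967e+02 -1.0000e-02  8.4120e+01] d mm [-0.5 -0.1 15. ] turn deg [ 0.33 -0.01  0.02]
[[0.006,-0.0,0.0,-0.01,-0.04,-1.5,3.5]]
```

>>> {"op": "servo_tool", "data": {
  "moves": [
    [[0.003,0,0,0,0,0.12,3.5],[0,0,0,0,0,0.12,3.5],[0,0,0,0,0,0.12,3.5]]
  ]
}}

```text
time: 18.68
ee_pos: [0.5403, 0.1004, 0.0215]
tcp_rot: [179.7, -0.0, 84.1]
wrist_force: [-4.3, -1.4, 8.2]
opening: 0.0382
```

```bash
python3 - <<'E'
from h import *
for i in range(3):
    im=imaging.camera("side"); o=bot.get_obs(); print(o["time"],o["ee_pos"],o["tcp_rot"],o["wrist_force"],o["opening"])
cv2.imwrite("pics/side10.png",im);crop(im,190,130,290,260,5,"pics/side10c.png")
im=imaging.camera("wrist");cv2.imwrite("pics/w10.png",im);im=imaging.camera("top");cv2.imwrite("pics/top10.png",im);o=bot.get_obs(); print(o["time"],o["ee_pos"],o["tcp_rot"],o["wrist_force"],o["opening"])
E
```

```text
18.7333 [0.54028604 0.10046639 0.02145562] [ 1.79735051e+02 -4.40239358e-02  8.41225219e+01] [-4.47706112 -0.71910942  8.42589839] 0.038391464290899416
18.7833 [0.54024366 0.10044152 0.02135802] [ 1.79744156e+02 -3.97719260e-02  8.41206052e+01] [-4.79792191 -0.61185249  9.31101229] 0.038225550007175396
18.8333 [0.54025931 0.10046831 0.02138908] [ 1.79743345e+02 -4.01552784e-02  8.41242985e+01] [-4.25313171 -1.24456791  8.3032266 ] 0.03817867461822317
18.9333 [0.54025049 0.10045046 0.02138668] [ 1.79746722e+02 -3.90183184e-02  8.41219665e+01] [-3.72125415 -1.01459493  9.61117587] 0.038070876866936706
```

View pics/side10c.png

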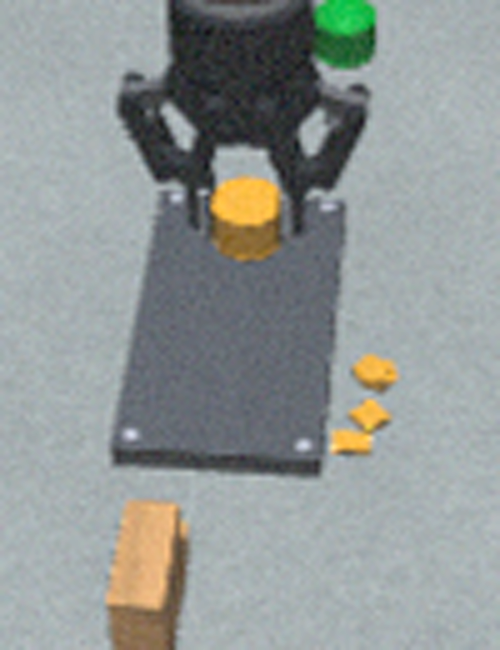

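View pics/w10.png

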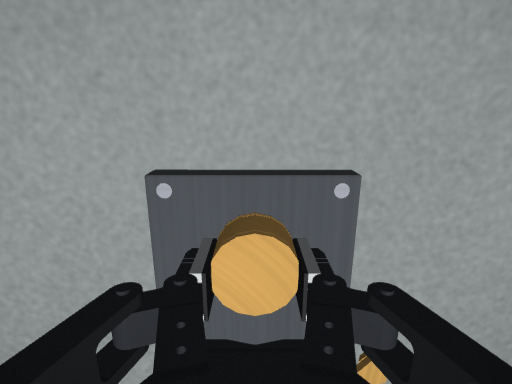

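>>> {"op": "servo_tool", "data": {
  "moves": [
    [[0,0,0,0,-0.02,0.16,3.5],[0,0,0,0,-0.02,0.18,3.5]]
  ]
}}

```text
time: 19.1
ee_pos: [0.5403, 0.1005, 0.0212]
tcp_rot: [179.6, -0.1, 84.1]
wrist_force: [-8.3, -2.5, 20.7]
opening: 0.0384
```

```bash
python3 - <<'E'
from h import *
for i in range(6):
    im=imaging.camera("side"); o=bot.get_obs(); print(round(o["time"],2),np.round(o["ee_pos"],4),np.round(o["tcp_rot"],2),np.round(o["wrist_force"],1))
cv2.imwrite("pics/side11.png",im)
E
```

```text
19.15 [0.5403 0.1005 0.0213] [ 1.7962e+02 -7.0000e-02  8.4120e+01] [-6.6 -1.8 16.2]
19.2 [0.5403 0.1005 0.0213] [ 1.7962e+02 -7.0000e-02  8.4120e+01] [-7.3 -1.  18.3]
19.25 [0.5403 0.1005 0.0212] [ 1.7963e+02 -7.0000e-02  8.4120e+01] [-7.8 -1.5 17.7]
19.3 [0.5403 0.1005 0.0213] [ 1.7963e+02 -7.0000e-02  8.4120e+01] [-7.5 -2.7 17.1]
19.35 [0.5403 0.1005 0.0213] [ 1.7963e+02 -7.0000e-02  8.4120e+01] [-7.  -2.2 17.4]
19.4 [0.5403 0.1005 0.0213] [ 1.7963e+02 -7.0000e-02  8.4120e+01] [-7.3 -1.4 17.3]
```

View pics/top10.png

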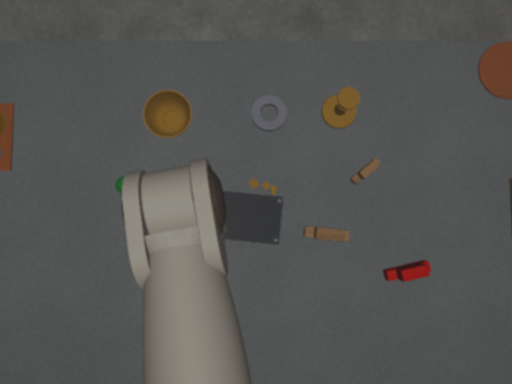

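```bash
python3 - <<'E'
from h import *
im=cv2.imread("pics/top10.png");crop(im,244,174,284,200,16,"pics/t10z.png")
im=cv2.imread("pics/side11.png");crop(im,250,192,280,228,16,"pics/s11z.png")
E
```

```text
(no output)
```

View pics/s11z.png

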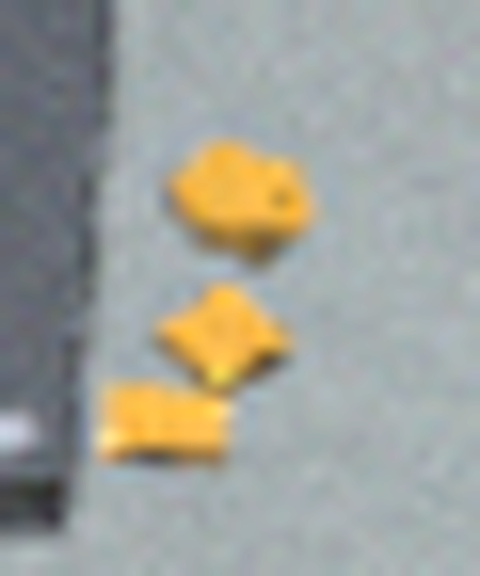

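Everything is stable: 17 N steady push, chips on the bench, and the bystanders at the same pixels as at the start. I hand in.

```bash
python3 -c "
from workcell import bot
print(bot.job_done()); o=bot.get_obs(); print(o['time'],o['ee_pos'],o['wrist_force'])"
```

```text
the job is handed in; nothing more can be done
None
the job is handed in; nothing more can be done
```

I scraped the four chips off the plate's far edge with the large wooden block. I then stood the block on the bench clear of the plate. The brass cap went onto the stud, and the gripper is still pressing it down; I handed in at about 19.4 s.

**Cap and collar:**
- The push reached about 10 N, then fell to zero as the lip passed the balls. This drop was my only sign of the click.
- After that I pressed onto the collar. The last readings held steady at about 17 N, above the 9 N for fully down, so the collar should be fully squeezed; I inferred this from force, not by a direct look.
- A sideways force of about 7 N remained while the cap measured within about 1 mm of the stud axis.

**Chips:** The last side view shows all four chips on the bench. The pentagon is stacked on the hexagon, which puts its underside at about 6 mm, below the 14 mm limit.

**Block and bystanders:** The block stands free of the plate and cap. The bowl, ring and candlestick are at the same top-camera pixels as at the start.

**Disagreements:**
- The fitted cap diameter, about 39 mm, and the gripper's 38.5 mm came out below the listed 41 mm.
- The brass cap also looked flat-topped in the pictures. I took it as the right one because it has the brass colour and matches the domed green cap in size.

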